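Lay the coffee tray for two

ROBOT

A 6-joint arm with a two-finger parallel gripper is mounted at the origin on the work surface. World frame = base frame: x ahead of the robot, y to its left, z up, the work surface at z = 0. Lengths are in m, angles in rad, forces in N, time in s.
With the tool pointing down it reaches from about 0.425 to 0.95 m from the base axis. Payload 14.7 kg.
Tool frame: the origin (TCP) lies at the very end of the fingers, on their centre line; the grasp point (between the pads) lies 19 mm behind it; z points along the fingers, x is the direction in which the jaws open and shut, and the axes are right-handed (so a half turn about z gives the same grasp; the last joint's range is limited). The gripper opens to 85 mm and grips with 20 to 120 N. Pads are 22 mm wide; open, the fingers measure 114 mm over their backs; the gripper's body (76 mm by 85 mm) begins 54 mm behind the grasp point. The pads swing forward as they close: fully open they stand 13 mm farther back than shut.
Start: joints at [-1.276, 0.48, 1.596, -0, 1.065, -0.047], TCP at [0.218, -0.612, 0.231] pointing down, gripper open.
Joint ranges: [-2.75, 2.75], [-0.82, 2.05], [0.23, 2.67], [-1.56, 4.7], [0.09, 2.69], [-2.92, 2.92]. Speed limits (rad/s): [1.89, 1.89, 2.39, 3.01, 3.01, 3.01].

INTERFACE

Orientations are given as [roll, pitch, yaw] about the fixed x, y, z axes, in that order (R = Rz(yaw) Ry(pitch) Rx(roll)).
In Python, from plant import * gives the robot as it stands. The module is installed in compiled form; this text tells all that it offers.
- The arm moves only by the tool carry_out, never from a script. Its argument "motion" is a list of rows, each a list of 5 numbers: the opening, from 0 (shut) to 1 (fully open), then the shift along the world's x, y, z in cm, then the turn about the world's z in degrees. In form: [[gripper, dx, dy, dz, yaw], ...]. A call has exactly 10 rows; each row shifts and turns the commanded pose from where the row before left it; what a row does not reach is not made up. A row lasts 1/12 s, in which the tool goes at most 41.7 mm and 7.16 degrees, less where a joint would pass 70% of its speed; a pose out of reach is approached as far as the arm can. A call with a gripper value outside its range is refused whole. The fingers move at their own pace and stop on an object; "newtons" is the grip in N (left out, the last holds). Time passes only in rows, so rows that do not move let the fingers close, or fill a call up. It gives the time, the measured TCP pose, the force and the opening at its end, in the units of the state.
- sense(): the state, without advancing time (a new reading comes with each control period).
- read_camera(name): name is "scene" or "top" or "wrist"; returns the picture (400x640x3 uint8, red, green, blue); there is no depth.
- get_calibration(name): a dict with "vfov" (degrees; the focal length in pixels is half the picture's height over the tangent of half this angle, whatever the lens; pixels are square), "cx", "cy" (the principal point, pixels), "eye" and "orientation" of the camera in the world. Camera axes: x right, y up, looking along -z (the intrinsics and any distortion apply to the point x, -y, -z); pixel columns grow to the right and rows downward; lengths in m; the calibration is good to about 2 mm. A picture is of the moment at which its call begins: read the wrist's pose just before it. get_calibration takes no time and is no camera call; for the wrist camera it gives the pose at the moment of the call.
- hand_in(): hands the job in, once; it reports no verdict.
The state is a dict: "t": time; "joints": joint angles; "qd": joint speeds; "tau": joint torques, N m; "ee_pos": TCP position; "ee_rot": TCP orientation; "wrist_force": force on the tool from outside, world axes, zero at the start; "wrist_torque": the same for the moment, N m; "width": finger opening in m.
Only numpy, scipy, OpenCV 4.12 (cv2) and the standard library are available. Lean on these libraries where they do the work, as an engineer would, in place of code of your own. Each camera call takes 0.05 s, during which the arm holds its last target.

TASK

Lay the tray for coffee: stand the mug in the middle of the large saucer and the espresso cup in the middle of the small one, put the milk jug half-way between the two saucers and in line with them, and the sugar pot on the tray behind the jug (on the side away from the robot), on the tray's centre line, with its lid on. Set everything down upright and gently without dropping it, and leave the saucers, the jam jar and the pepper mill where they are.

Things in the scene. Friction and masses are not known exactly. Their poses are not given: they have to be found in the camera images.
- mug_mid (a point): Coffee mug: white ceramic, straight-sided, the tallest white piece. Outside diameter 62 mm (52 mm at the foot), 80 mm high, wall 4 mm, open top, one ear handle reaching 52 mm out from the axis, towards the mug's +y (heights 18 to 68 mm). The point is on the axis, 40 mm above its foot; z is up. Stands on the worktop at the start, about 240 g.
- espresso_mid (a point): Espresso cup: white ceramic, small. Outside diameter 52 mm at the rim, 38 mm at the foot, 52 mm high, open top, one ear handle reaching 44 mm out from the axis, towards the cup's +y (heights 15 to 45 mm). The point is on the axis, 26 mm above its foot; z is up. Stands on the worktop at the start, about 110 g.
- jug_mid (a point): Milk jug, plain stainless steel: 58 mm across up to 48 mm high, narrowing to 51 mm at the rim, 72 mm high; ear handle reaching 53 mm out from the axis towards its +y (heights 13 to 63 mm), small pouring lip opposite. The point is on the axis, 36 mm above its foot; z is up. Stands on the worktop at the start, about 200 g.
- pot_mid (a point): Sugar pot: white ceramic straight-sided pot without a handle, open top showing pale sugar. Outside diameter 60 mm (54 mm at the foot), 60 mm high, mouth 52 mm wide. The point is on the axis, 30 mm above its foot; z is up. Stands on the worktop at the start, about 260 g.
- lid_knob (a point): Lid of the sugar pot, lying knob up on the worktop: white disc 64 mm across, 5 mm thick; knob 18 mm across on a 12 mm stem; beneath, a plug 42 mm across, 4 mm deep, drops loosely into the pot's mouth. 70 g. Point: on the axis in the knob, 10 mm below its top, 13 mm above the disc's top, 22 mm above the plug's underside; z up. With the lid on, it is 48 mm above the pot's point.
- saucer_large: Large saucer, white ceramic, 124 mm across, 12 mm high at the rim, loose on the tray; flat well of about 80 mm diameter whose floor is 5 mm above the origin. Origin: centre of its underside; z is up.
- saucer_small: Small saucer, white ceramic, 98 mm across, 11 mm high at the rim, loose on the tray; flat well of about 60 mm diameter whose floor is 5 mm above the origin. Origin: centre of its underside; z is up.
- tray: Oak serving tray, fixed, 280 mm deep (x) by 380 wide (y); floor 8 mm thick, rim 24 mm high, 10 thick; steel handle 47 mm high on each short side. Origin: centre of its underside; +x to its back (away from the robot), z up. The saucers stand on it side by side near x -45 mm, y +110 and -110 (either way round); half-way between is x -45, y 0. Its centre line is y = 0.
- jam_jar: Jam jar, amber glass with paper label and steel lid, 58 mm across, 82 mm high, standing among the coffee things on the worktop. Not part of the job: leave it. Origin: centre of its underside.
- pepper_mill: Pepper mill, dark turned wood, 50 mm across, 130 mm high, on the worktop to the robot's left. Not part of the job: leave it. Origin: centre of its underside.
There are look-alikes about, which are no part of the job. What is shaped like the part that bears espresso_mid but blue or green is not meant.

How it is judged:
By the outcome, as a careful person would: the job done as asked, in the order asked, and still so for the second after the job is handed in, with the robot touching nothing.
It also fails if it takes over 128 s, if anything falls off the work surface, if the arm or the gripper's body presses on something with over 40 N, if the wrist force passes 120 N, or if a joint passes its speed limit or range.

## Working session

There is one attempt and no reset: what is moved stays moved. The work goes in short steps, Python scripts to look and compute and a tool call to move; the robot and the scene stay as the last step left them, time stands still between calls to the robot, and variables do not carry over. Pictures are saved under pics/ and viewed, and the job is handed in when it is done.

Besides the shell and the picture viewer there is one more tool, called after "Request:" as a command line: name --pt "numbers of a row" for each row, then --argument value for the rest. carry_out: Moves the arm, as the interface text tells. Its arguments: {"type":"object","properties":{"motion":{"type":"array","items":{"type":"array","items":{"type":"number"}}},"newtons":{"type":"number"}},"required":["motion"]}

```bash
mkdir -p pics; ls; python3 - <<'E'
from plant import *
import cv2, json
s=sense(); print(s)
for n in ("scene","top","wrist"):
    print(n,get_calibration(n))
    im=read_camera(n); cv2.imwrite(f"pics/{n}0.png",im[:,:,::-1])
print(sense()["t"])
E
```

```text
pics
{'t': 0.0, 'joints': array([-1.27558747e+00,  4.80854378e-01,  1.59688123e+00, -1.34886598e-05,
        1.06507499e+00, -4.65745940e-02]), 'qd': array([-0.00154957, -0.00089966,  0.00105764, -0.00097975, -0.00054884,
        0.0004256 ]), 'tau': array([-4.05237603e-03, -9.50651622e+01, -4.30174291e+01, -5.53782684e-04,
        1.26083486e-02,  1.44870535e-05]), 'ee_pos': array([ 0.21777055, -0.61199795,  0.23065501]), 'ee_rot': array([-3.14154773e+00,  1.21717320e-03, -1.22900631e+00]), 'wrist_force': array([ 0.25247668, -0.64134272,  0.26021025]), 'wrist_torque': array([-0.01010779, -0.0549816 ,  0.02340491]), 'width': 0.08541321568808262}
scene {'vfov': 47.90211820265222, 'cx': 318.33021836794495, 'cy': 205.4828490910383, 'eye': array([1.23762452, 0.56818553, 1.3510561 ]), 'orientation': array([ 0.60514997, -0.00738583,  2.23953298])}
top {'vfov': 57.51654260360405, 'cx': 320.867958550316, 'cy': 195.76689234352554, 'eye': array([0.31443032, 0.01109111, 1.23872605]), 'orientation': array([ 0.18044291,  0.00487974, -1.57696174])}
wrist {'vfov': 65.35794655279918, 'cx': 317.2597775266216, 'cy': 197.68230696906184, 'eye': array([ 0.27986527, -0.58995975,  0.37311983]), 'orientation': array([-2.66037647e-01,  1.97765291e-04, -1.22991680e+00])}
0.15
```

View pics/scene0.png

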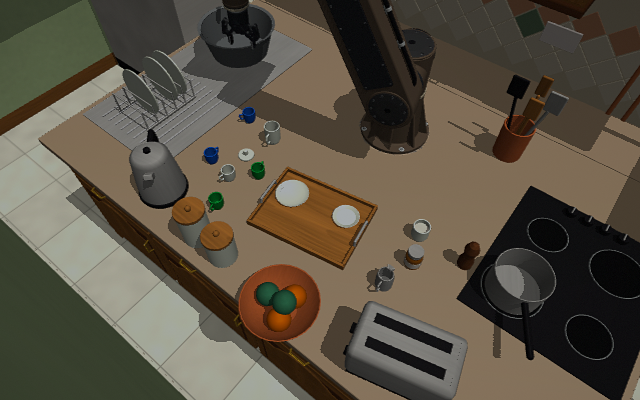

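View pics/top0.png

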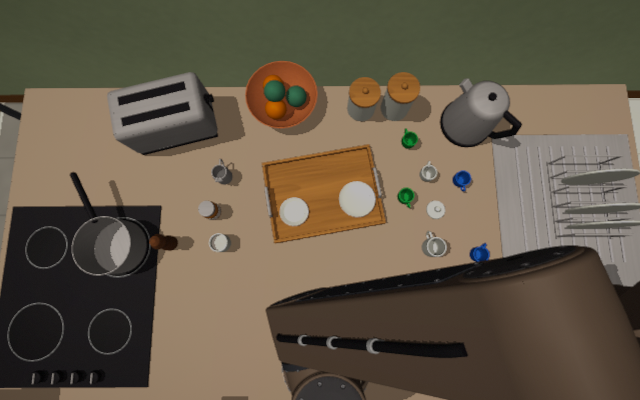

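View pics/wrist0.png

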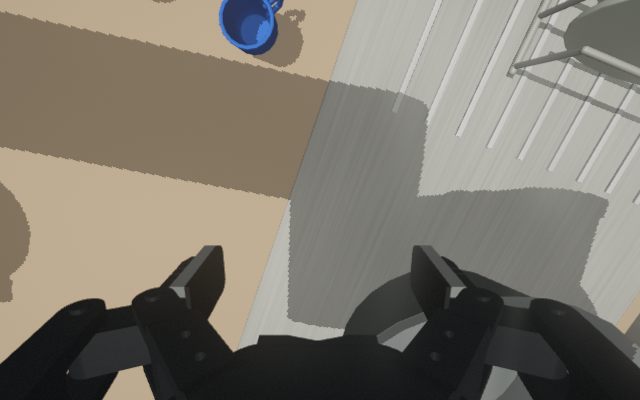

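```bash
cat > h.py <<'E'
import numpy as np, cv2
from scipy.spatial.transform import Rotation as Ro
from plant import *
def cam(c):
    f=200/np.tan(np.radians(c["vfov"])/2); R=Ro.from_euler("xyz",c["orientation"]).as_matrix()
    return f,R,np.array(c["eye"]),c["cx"],c["cy"]
def ray(c,u,v):
    f,R,e,cx,cy=cam(c); d=R@np.array([(u-cx)/f,-(v-cy)/f,-1]); return e,d
def onplane(c,u,v,z):
    e,d=ray(c,u,v); return e+d*(z-e[2])/d[2]
def proj(c,p):
    f,R,e,cx,cy=cam(c); q=R.T@(np.array(p)-e); return np.array([cx+f*q[0]/-q[2], cy-f*q[1]/-q[2]])
def tri(obs):
    A=np.zeros((3,3));b=np.zeros(3)
    for c,u,v in obs:
        e,d=ray(c,u,v); d=d/np.linalg.norm(d); P=np.eye(3)-np.outer(d,d); A+=P;b+=P@e
    x=np.linalg.solve(A,b)
    return x,[float(np.linalg.norm((np.eye(3)-np.outer(d/np.linalg.norm(d),d/np.linalg.norm(d)))@(x-e))) for e,d in [ray(*o) for o in obs]]
E
python3 - <<'E'
from h import *
t=cv2.imread("pics/top0.png")
cv2.imwrite("pics/t_l.png",cv2.resize(t[140:270,180:320],None,fx=5,fy=4.6*1.0,interpolation=cv2.INTER_CUBIC) if 0 else cv2.resize(t[140:260,190:350],None,fx=5,fy=5,interpolation=cv2.INTER_CUBIC))
cv2.imwrite("pics/t_r.png",cv2.resize(t[140:260,340:500],None,fx=5,fy=5,interpolation=cv2.INTER_CUBIC))
c=get_calibration("top")
for n,u,v,z in [("mug",437,246,.08),("esp",429,172,.052),("jug",222,173,.072),("pot",220,242,.06),("lid",436,209,.03),("sl",357,199,.02),("ss",294,211,.019),("jam",208,209,.082),("tray c",324,194,.008)]:
    print(n,onplane(c,u,v,z).round(3), np.hypot(*onplane(c,u,v,z)[:2]).round(3))
E
```

```text
mug [ 0.363 -0.349  0.08 ] 0.503
esp [ 0.609 -0.347  0.052] 0.701
jug [0.606 0.341 0.072] 0.695
pot [0.381 0.341 0.06 ] 0.511
lid [ 0.487 -0.369  0.03 ] 0.611
sl [ 0.525 -0.107  0.02 ] 0.536
ss [0.485 0.107 0.019] 0.497
jam [0.485 0.378 0.082] 0.615
tray c [0.545 0.005 0.008] 0.545
```

View pics/t_l.png

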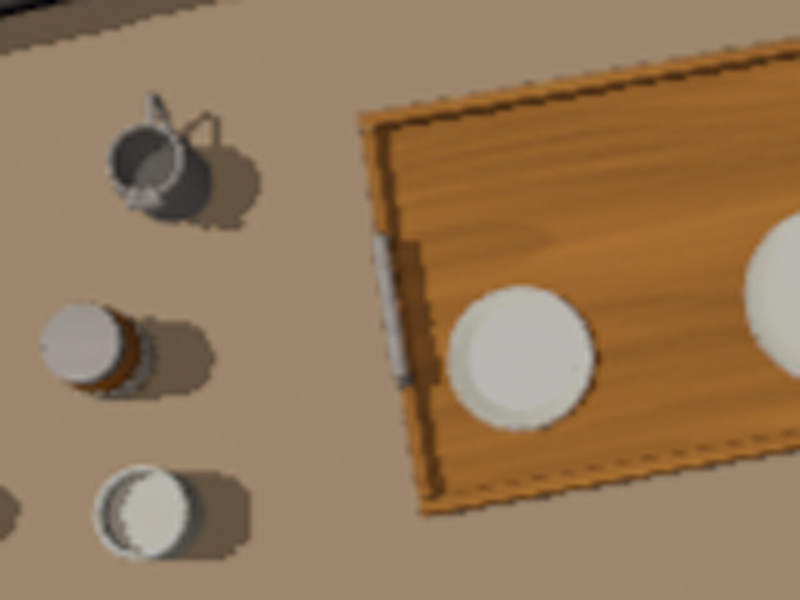

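View pics/t_r.png

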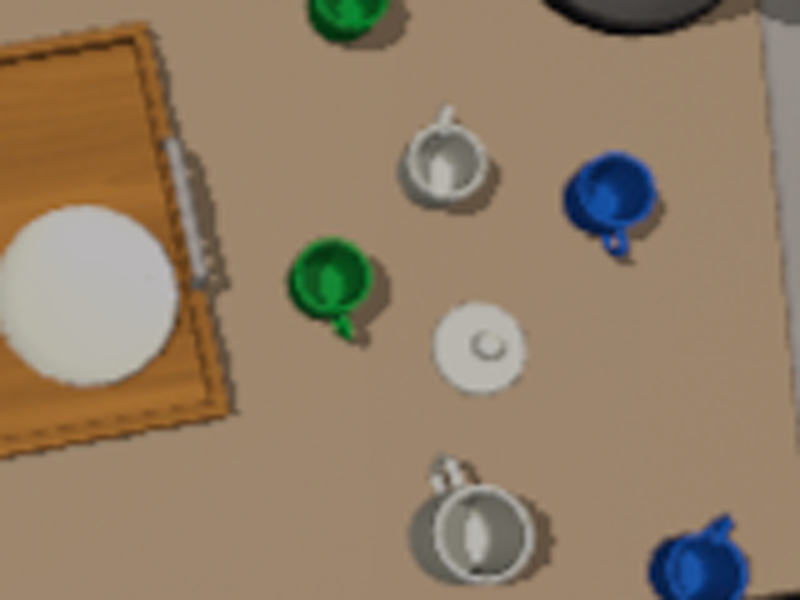

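```bash
python3 - <<'E'
from h import *
t=cv2.imread("pics/top0.png"); s=cv2.imread("pics/scene0.png")
def up(im,x0,y0,w,h,k):
    return cv2.resize(im[y0:y0+h,x0:x0+w],None,fx=k,fy=k,interpolation=cv2.INTER_CUBIC)
cv2.imwrite("pics/s_l.png",up(s,190,110,130,110,6))
cv2.imwrite("pics/s_r.png",up(s,320,195,130,100,6))
c=get_calibration("top"); cs=get_calibration("scene")
# saucers, tray
hsv=cv2.cvtColor(t,cv2.COLOR_BGR2HSV)
def blob(im,x,y,lo,hi):
    h=cv2.cvtColor(im,cv2.COLOR_BGR2HSV); m=cv2.inRange(h,lo,hi)
    m=cv2.morphologyEx(m,cv2.MORPH_OPEN,np.ones((3,3)))
    n,l,st,ce=cv2.connectedComponentsWithStats(m); i=l[y,x]
    mm=(l==i).astype(np.uint8); return mm,st[i],ce[i]
for n,u,v,us,vs in [("L",357,199,292,193),("S",294,211,346,216)]:
    out=[]
    for im,a,b,cc in [(t,u,v,c),(s,us,vs,cs)]:
        mm,st,ce=blob(im,a,b,(0,0,100),(180,70,255))
        k,_=cv2.findContours(mm,cv2.RETR_EXTERNAL,cv2.CHAIN_APPROX_NONE); k=max(k,key=cv2.contourArea)
        # contour points projected to rim plane, fit circle
        P=np.array([onplane(cc,p[0][0],p[0][1],.02)[:2] for p in k]); A=np.c_[2*P,np.ones(len(P))]
        q=np.linalg.lstsq(A,(P**2).sum(1),rcond=None)[0]; r=np.sqrt(q[2]+q[0]**2+q[1]**2)
        print(n,st,ce.round(2),"circle",q[:2].round(4),"diam",(2*r).round(4), onplane(cc,ce[0],ce[1],.02).round(4))
# tray
print(hsv[180,330],hsv[150,330],hsv[130,330],hsv[230,340])
m=cv2.inRange(hsv,(5,150,60),(22,255,255)); m[:145]=0; m[243:]=0; m[:,:258]=0; m[:,390:]=0
m=cv2.morphologyEx(m,cv2.MORPH_OPEN,np.ones((3,3)))
k,_=cv2.findContours(m,cv2.RETR_EXTERNAL,cv2.CHAIN_APPROX_NONE); k=max(k,key=cv2.contourArea)
P=np.array([onplane(c,p[0][0],p[0][1],.024)[:2] for p in k],np.float32)
print("tray",cv2.minAreaRect(P))
E
```

```text
L [ 339  181   37   36 1034] [356.91 198.63] circle [ 0.5266 -0.1065] diam 0.1209 [ 0.5261 -0.1066  0.02  ]
L [275 180  34  27 714] [291.75 192.78] circle [ 0.5246 -0.1069] diam 0.1193 [ 0.5255 -0.1062  0.02  ]
S [280 197  29  29 655] [293.8 211.2] circle [0.4849 0.1073] diam 0.0949 [0.4845 0.1073 0.02  ]
S [332 205  28  23 494] [345.56 215.83] circle [0.4833 0.1075] diam 0.0937 [0.4839 0.108  0.02  ]
[ 15 180 152] [ 16  98 141] [ 16  80 157] [ 16 181 162]
tray ((0.5482161045074463, 0.009551271796226501), (0.27939850091934204, 0.3771343231201172), 9.8760986328125)
```

View pics/s_l.png

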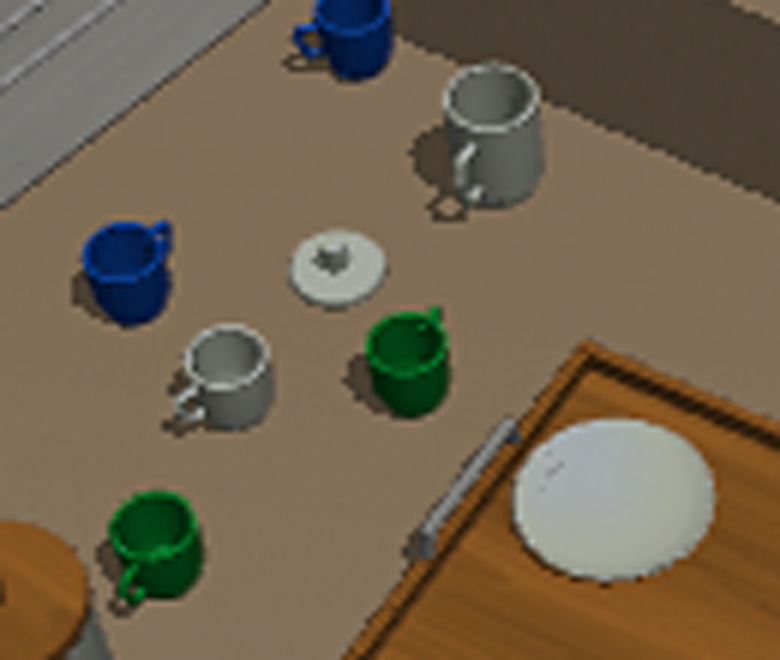

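View pics/s_r.png

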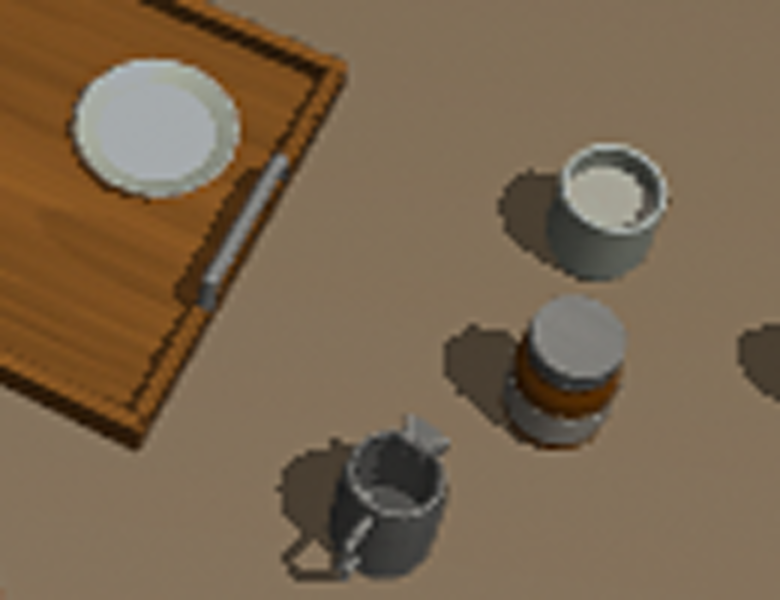

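```bash
python3 - <<'E'
from h import *
c=get_calibration("top"); cs=get_calibration("scene")
T=lambda x0,X,Y:(x0+(X+.5)/5-.5,140+(Y+.5)/5-.5)
S=lambda x0,y0,X,Y:(x0+(X+.5)/6-.5,y0+(Y+.5)/6-.5)
D={"mug":(T(340,483.5,533.5),S(190,110,492,96.5),.08,T(340,441,463),.043),
"esp":(T(340,447,162.5),S(190,110,229,357.5),.052,T(340,448,106),.03),
"jug":(T(190,147,160),S(320,195,397,474),.072,T(190,152,95),.04),
"pot":(T(190,144,512),S(320,195,613.5,190.5),.06,None,0),
"lid":(T(340,479,347.5),S(190,110,338,268.5),.009,None,0)}
for n,(a,b,z,h,hz) in D.items():
    p=onplane(c,*a,z); q=onplane(cs,*b,z); x,r=tri([(c,*a),(cs,*b)])
    m=(p+q)/2
    print(n,p.round(4),q.round(4),"tri",x.round(4),np.round(r,4),"mean",m.round(4),"reach",np.hypot(*m[:2]).round(3))
    if h:
        g=onplane(c,*h,hz); d=g-p; print("   handle dir",np.degrees(np.arctan2(d[1],d[0])).round(1),np.hypot(*d[:2]).round(3))
w=get_calibration("wrist"); st=sense()
print("tcp in wrist",proj(w,st["ee_pos"]),[proj(w,st["ee_pos"]-np.array([0,0,d])) for d in (.05,.1,.15)])
Rw=Ro.from_euler("xyz",st["ee_rot"]).as_matrix(); print(Rw.round(3), Rw.T@(w["eye"]-st["ee_pos"]))
E
```

```text
mug [ 0.3616 -0.3469  0.08  ] [ 0.3583 -0.3475  0.08  ] tri [ 0.3612 -0.3452  0.0839] [0.0005 0.0005] mean [ 0.36   -0.3472  0.08  ] reach 0.5
   handle dir 15.8 0.049
esp [ 0.6089 -0.3466  0.052 ] [ 0.6078 -0.3455  0.052 ] tri [ 0.6083 -0.3457  0.0527] [0.0007 0.0007] mean [ 0.6083 -0.346   0.052 ] reach 0.7
   handle dir -12.1 0.046
jug [0.6107 0.351  0.072 ] [0.6093 0.3527 0.072 ] tri [0.6101 0.3519 0.0724] [0.0011 0.0011] mean [0.61   0.3519 0.072 ] reach 0.704
   handle dir 8.4 0.054
pot [0.3806 0.3462 0.06  ] [0.3797 0.349  0.06  ] tri [0.3799 0.3477 0.059 ] [0.0014 0.0014] mean [0.3801 0.3476 0.06  ] reach 0.515
lid [ 0.4899 -0.3737  0.009 ] [ 0.4889 -0.3733  0.009 ] tri [ 0.4896 -0.373   0.0101] [0.0004 0.0004] mean [ 0.4894 -0.3735  0.009 ] reach 0.616
tcp in wrist [317.40715672 250.31345872] [array([317.37481321, 217.60286976]), array([317.35489423, 197.45781876]), array([317.3413941 , 183.80447343])]
[[ 0.335 -0.942 -0.   ]
 [-0.942 -0.335  0.001]
 [-0.001 -0.    -1.   ]] [-1.38404745e-04 -6.58715145e-02 -1.42367351e-01]
```

Request:
carry_out --pt "1 1.42 2.65 0 -0.4" --pt "1 1.42 2.65 0 -0.4" --pt "1 1.42 2.65 0 -0.4" --pt "1 1.42 2.65 0 -0.4" --pt "1 1.42 2.65 0 -0.4" --pt "1 1.42 2.65 0 -0.4" --pt "1 1.42 2.65 0 -0.4" --pt "1 1.42 2.65 0 -0.4" --pt "1 1.42 2.65 0 -0.4" --pt "1 1.42 2.65 0 -0.4" --newtons 40

```text
t: 0.98
ee_pos: [0.3602, -0.346, 0.2312]
ee_rot: [3.142, 0.0, -1.299]
wrist_force: [0.5, -0.1, 0.6]
width: 0.0854
```

```bash
cat >> h.py <<'E'
def snap(n,name,box=None,k=1):
    c=get_calibration(n); im=read_camera(n)[:,:,::-1]; cv2.imwrite(f"pics/{name}.png",im); return c,np.ascontiguousarray(im)
E
python3 - <<'E'
from h import *
import pickle
w,im=snap("wrist","w1"); pickle.dump(w,open("w1.pkl","wb"))
s=sense(); print(s["t"],s["ee_pos"],np.degrees(s["ee_rot"]),s["wrist_force"]); print(proj(w,[.36,-.347,.08]))
E
```

```text
1.0333 [ 0.36159568 -0.34197995  0.23112942] [-1.79964415e+02  1.27972077e-01 -7.44588461e+01] [1.28549706 4.9811724  0.68355578]
[318.14917538 184.05467852]
```

View pics/w1.png

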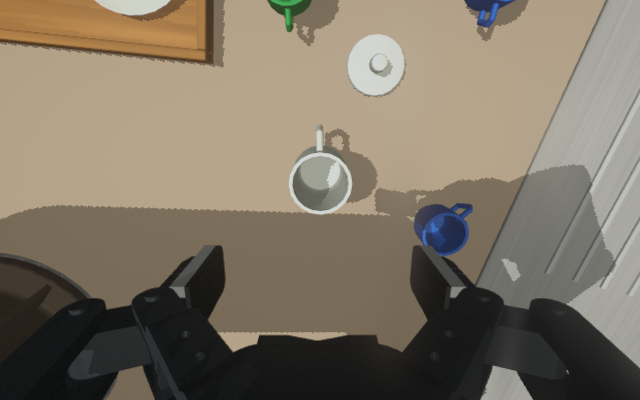

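Request:
carry_out --pt "1 0.1 0 -1.5 0" --pt "1 0 0 -2.8 0" --pt "1 0 0 -3.0 0" --pt "1 0 0 -3.0 0" --pt "1 0 0 -3.0 0" --pt "1 0 0 -3.0 0" --pt "1 0 0 -2.0 0" --pt "1 0 0 -1.2 0" --pt "1 0 0 -0.6 0" --pt "1 0 0 0 0"

```text
t: 1.87
ee_pos: [0.3603, -0.3468, 0.0292]
ee_rot: [3.141, 0.002, -1.299]
wrist_force: [0.0, 0.7, -0.5]
width: 0.0852
```

Request:
carry_out --pt "0.6 0 0 0 0" --pt "0.4 0 0 0 0" --pt "0.4 0 0 0 0" --pt "0.4 0 0 0 0" --pt "0.4 0 0 0 0" --pt "0.4 0 0 0 0" --pt "0.4 0 0 0 0" --pt "0.4 0 0 0 0" --pt "0.4 0 0 0 0" --pt "0.4 0 0 0 0"

```text
t: 2.7
ee_pos: [0.3614, -0.3479, 0.0314]
ee_rot: [-3.141, -0.002, -1.299]
wrist_force: [-1.2, 0.8, 9.3]
width: 0.0597
```

```bash
python3 - <<'E'
from h import *
w,im=snap("wrist","w2")
s=sense(); print(s["t"],s["ee_pos"],np.degrees(s["ee_rot"]),s["wrist_force"],s["width"]); print(proj(w,[.361,-.347,.08]))
E
```

```text
2.75 [ 0.36134424 -0.34792357  0.03135253] [-1.79953560e+02 -9.05824354e-02 -7.44165786e+01] [ 0.44889753 -0.07583145  8.50218863] 0.060100677348227584
[314.93009807 310.45297482]
```

View pics/w2.png

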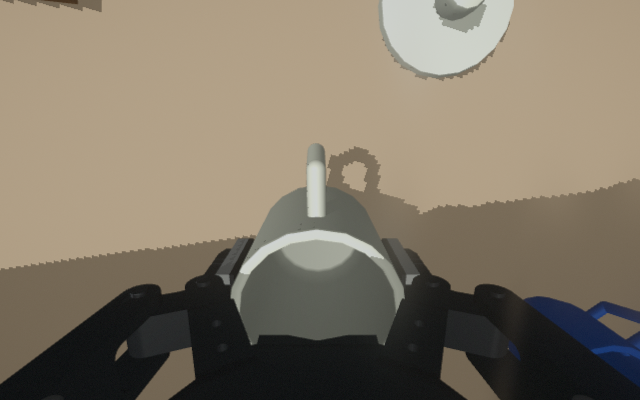

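Request:
carry_out --pt "0.4 0 0 0.2 0" --pt "0.4 0 0 0.6 0" --pt "0.4 0 0 1.2 0" --pt "0.4 0 0 1.5 0" --pt "0.4 0 0 1.5 0" --pt "0.4 0 0 1.5 0" --pt "0.4 0 0 1.5 0" --pt "0.4 0 0 1.2 0" --pt "0.4 0 0 0.6 0" --pt "0.4 0 0 0.2 0"

```text
t: 3.58
ee_pos: [0.3613, -0.3478, 0.1317]
ee_rot: [-3.141, -0.002, -1.299]
wrist_force: [0.5, -1.4, -2.1]
width: 0.06
```

```bash
python3 - <<'E'
from h import *
c,im=snap("scene","s3"); w,im2=snap("wrist","w3"); cv2.imwrite("pics/s3c.png",cv2.resize(im[90:240,190:390],None,fx=4,fy=4,interpolation=cv2.INTER_CUBIC))
s=sense(); print(s["t"],s["ee_pos"],s["wrist_force"],s["width"])
Rw=Ro.from_euler("xyz",s["ee_rot"]).as_matrix()
for v in (230,232,234): 
  p=onplane(w,317,v,s["ee_pos"][2]-.0314+.08); print(v,Rw.T@(p-s["ee_pos"]))
E
```

```text
3.6833 [ 0.36091932 -0.34740844  0.13052604] [ 0.44660271 -0.0568292  -2.78793375] 0.05996064815296627
230 [ 0.00011614 -0.02944667 -0.04859226]
232 [ 0.00011537 -0.02875605 -0.04859245]
234 [ 0.00011459 -0.02806295 -0.04859263]
```

View pics/s3c.png

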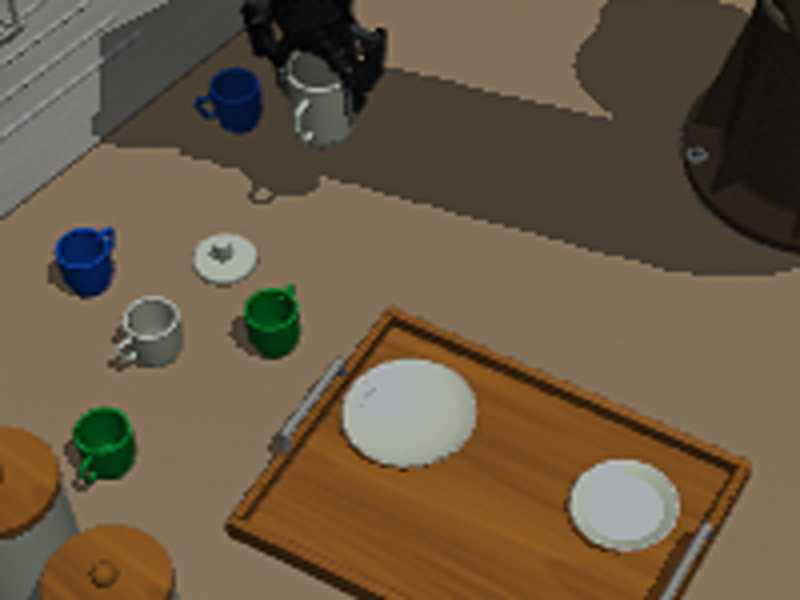

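View pics/w3.png

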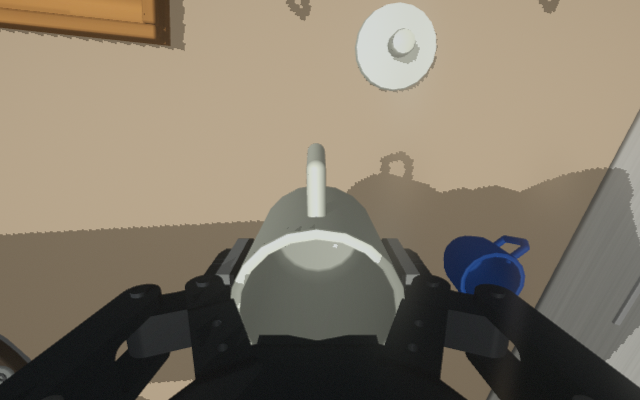

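Request:
carry_out --pt "0.4 0.83 1.2 0 0" --pt "0.4 1.65 2.41 0 0" --pt "0.4 2.06 3.01 0 0" --pt "0.4 2.06 3.01 0 0" --pt "0.4 2.06 3.01 0 0" --pt "0.4 2.06 3.01 0 0" --pt "0.4 2.06 3.01 0 0" --pt "0.4 1.65 2.41 0 0" --pt "0.4 1.24 1.81 0 0" --pt "0.4 0.82 1.22 0 0"

```text
t: 4.52
ee_pos: [0.5265, -0.1041, 0.1293]
ee_rot: [3.141, 0.001, -1.297]
wrist_force: [-0.6, -0.6, -2.4]
width: 0.0598
```

Request:
carry_out --pt "0.4 0 0 -0.5 0" --pt "0.4 0 0 -1.0 0" --pt "0.4 0 0 -1.5 0" --pt "0.4 0 0 -1.5 0" --pt "0.4 0 0 -1.5 0" --pt "0.4 0 0 -1.0 0" --pt "0.4 0 0 -0.7 0" --pt "0.4 0 0 -0.3 0" --pt "0.4 0 0 0 0" --pt "0.4 0 0 0 0"

```text
t: 5.35
ee_pos: [0.5259, -0.1066, 0.0505]
ee_rot: [-3.141, -0.0, -1.299]
wrist_force: [0.8, 0.6, -1.7]
width: 0.0599
```

```bash
python3 - <<'E'
from h import *
s=sense(); print(s["t"],s["ee_pos"],s["wrist_force"],s["width"])
w,im=snap("wrist","w4");c,im2=snap("scene","s4")
cv2.imwrite("pics/s4c.png",cv2.resize(im2[150:240,240:360],None,fx=6,fy=6,interpolation=cv2.INTER_CUBIC))
E
```

```text
5.35 [ 0.52585267 -0.10658743  0.05046682] [ 0.78991522  0.62205473 -1.6544146 ] 0.059854819309454445
```

View pics/w4.png

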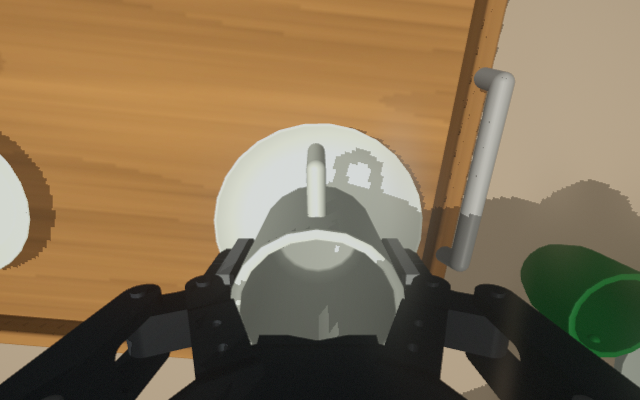

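View pics/s4c.png

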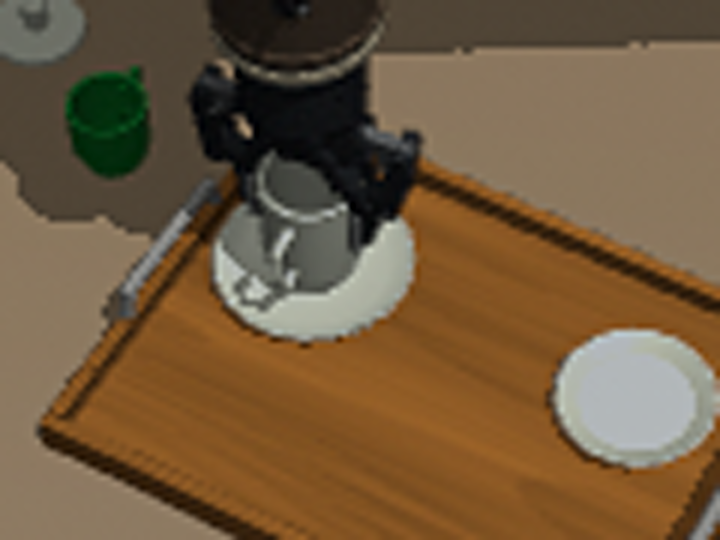

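```bash
python3 - <<'E'
from h import *
w=get_calibration("wrist"); s=sense(); Rw=Ro.from_euler("xyz",s["ee_rot"]).as_matrix()
for u,v,z in [(318,123.5,.02),(215,215,.02),(422,210,.02),(317,230,.099),(317,145,.06)]:
    p=onplane(w,u,v,z); print(u,v,p.round(4),(Rw.T@(p-s["ee_pos"])).round(4), np.hypot(*(p[:2]-[.5257,-.1066])).round(4))
E
```

```text
318 123.5 [ 0.5844 -0.0908  0.02  ] [ 0.0005 -0.0603  0.0309] 0.0608
215 215 [ 0.5181 -0.0468  0.02  ] [-0.0598 -0.0083  0.0309] 0.0603
422 210 [ 0.5534 -0.1623  0.02  ] [ 0.061  -0.0112  0.0309] 0.0622
317 230 [ 0.5544 -0.0985  0.099 ] [-0.0001 -0.0294 -0.0481] 0.0298
317 145 [ 0.5769 -0.0923  0.06  ] [-0.0001 -0.0527 -0.0091] 0.0532
```

Request:
carry_out --pt "0.4 0.05 0 -0.2 0" --pt "0.4 0 0 -0.1 0" --pt "0.4 0 0 -0.1 0" --pt "0.4 0 0 -0.05 0" --pt "0.4 0 0 -0.05 0" --pt "0.4 0 0 -0.05 0" --pt "0.4 0 0 -0.05 0" --pt "0.4 0 0 0 0" --pt "0.4 0 0 0 0" --pt "0.4 0 0 0 0"

```text
t: 6.28
ee_pos: [0.5263, -0.1064, 0.0444]
ee_rot: [-3.142, -0.0, -1.299]
wrist_force: [-1.2, -0.4, 2.7]
width: 0.0599
```

Request:
carry_out --pt "0.7 0 0 0 0" --pt "0.73 0 0 0 0" --pt "0.76 0 0 0 0" --pt "0.8 0 0 0 0" --pt "0.85 0 0 0 0" --pt "0.9 0 0 0 0" --pt "0.95 0 0 0 0" --pt "1 0 0 0 0" --pt "1 0 0 0 0" --pt "1 0 0 0 0"

```text
t: 7.12
ee_pos: [0.5263, -0.1064, 0.0443]
ee_rot: [-3.142, 0.0, -1.299]
wrist_force: [-0.2, 0.0, -0.2]
width: 0.0859
```

Request:
carry_out --pt "1 0 0 0.3 0" --pt "1 0 0 0.8 0" --pt "1 0 0 1.5 0" --pt "1 0 0 2.5 0" --pt "1 0 0 3 0" --pt "1 0 0 3 0" --pt "1 0 0 3 0" --pt "1 0 0 2 0" --pt "1 0 0 1 0" --pt "1 0 0 0.4 0"

```text
t: 7.95
ee_pos: [0.527, -0.1066, 0.2214]
ee_rot: [-3.139, -0.002, -1.299]
wrist_force: [-0.4, -0.6, -0.5]
width: 0.0855
```

```bash
python3 - <<'E'
from h import *
w,im=snap("wrist","w5")
s=sense(); print(s["t"],s["ee_pos"],s["wrist_force"],s["width"])
E
```

```text
8.0 [ 0.52675162 -0.10648405  0.2207833 ] [-0.43853928 -0.65954945  0.79750641] 0.08583678594923294
```

View pics/w5.png

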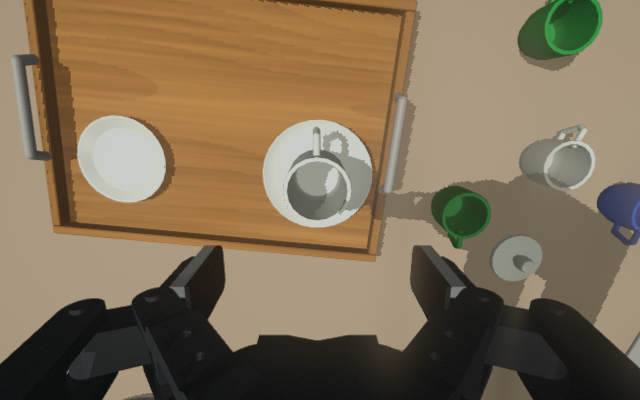

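```bash
python3 - <<'E'
from h import *
w=get_calibration("wrist")
print("mug",onplane(w,318.5,187,.093),"sauc",onplane(w,318,173.5,.02),"esp",onplane(w,569,165,.052),"ss",onplane(w,122,158.7,.019))
# mug rim points
for u,v in [(284.5,187),(352,187),(318.5,153),(318.5,221)]: print(onplane(w,u,v,.093).round(4))
t=cv2.imread("pics/w5.png"); cv2.imwrite("pics/w5c.png",cv2.resize(t[110:240,250:390],None,fx=4.5,fy=4.5,interpolation=cv2.INTER_CUBIC))
E
```

```text
mug [ 0.52936489 -0.10712307  0.093     ] sauc [ 0.52777596 -0.10742094  0.02      ] esp [ 0.60954488 -0.34694575  0.052     ] ss [0.48565622 0.10569204 0.019     ]
[ 0.5213 -0.078   0.093 ]
[ 0.5373 -0.1359  0.093 ]
[ 0.5584 -0.099   0.093 ]
[ 0.4986 -0.1157  0.093 ]
```

View pics/w5c.png

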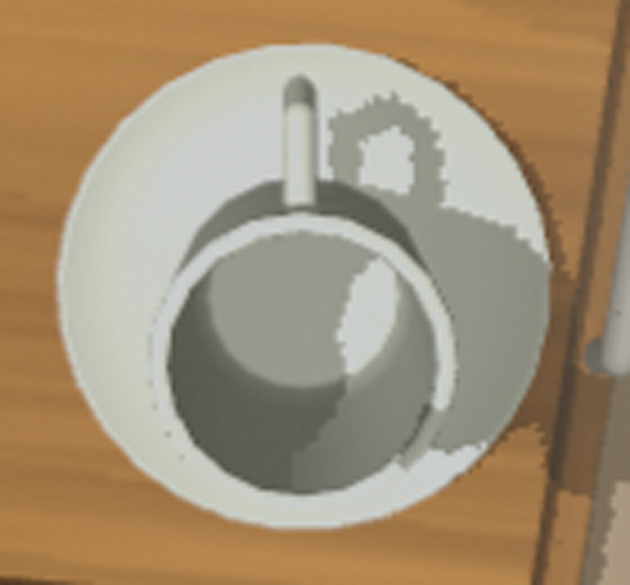

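```bash
python3 - <<'E'
from h import *
w=get_calibration("wrist")
a=onplane(w,569,165,.052)
for u,v,z in [(580,129,.03),(580,129,.04)]:
    d=onplane(w,u,v,z)-a; print(np.degrees(np.arctan2(d[1],d[0])),np.hypot(*d[:2]))
t=cv2.imread("pics/w5.png"); cv2.imwrite("pics/w5d.png",cv2.resize(t[110:230,500:640],None,fx=5,fy=5,interpolation=cv2.INTER_CUBIC))
E
```

```text
-16.44354654672589 0.0405595053302971
-5.207567646795712 0.03729755053168483
```

View pics/w5d.png

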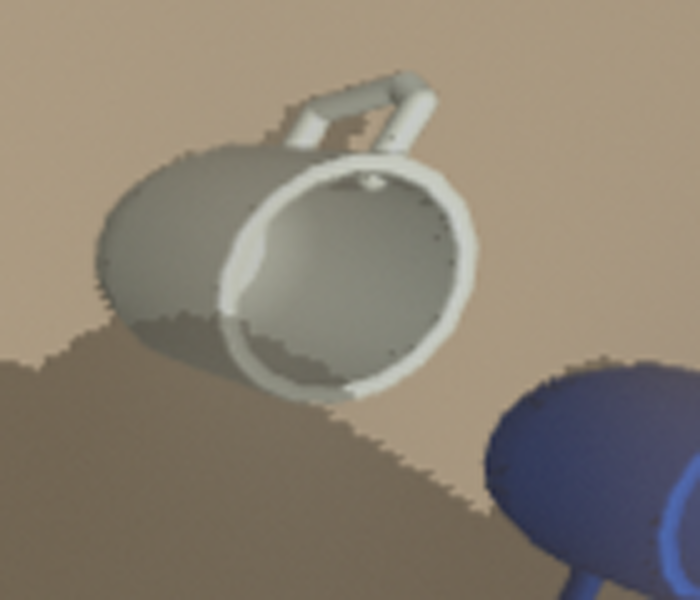

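Request:
carry_out --pt "1 0.41 -1.2 0 -1.6" --pt "1 0.83 -2.4 0 -2.6" --pt "1 1.03 -3.0 0 -3" --pt "1 1.03 -3.0 0 -3" --pt "1 1.03 -3.0 -0.5 -3" --pt "1 1.03 -3.0 -0.5 -3" --pt "1 1.03 -3.0 -0.5 -3" --pt "1 0.83 -2.4 -0.5 -2.8" --pt "1 0.62 -1.8 -0.5 -2.0" --pt "1 0.41 -1.2 -0.5 -1.6"

```text
t: 8.83
ee_pos: [0.6083, -0.3488, 0.1866]
ee_rot: [3.139, 0.001, -1.75]
wrist_force: [-0.7, 1.1, -0.4]
width: 0.0851
```

```bash
python3 - <<'E'
from h import *
s=sense();w,im=snap("wrist","w6"); 
print(s["t"],s["ee_pos"],np.degrees(s["ee_rot"]),s["qd"].round(2)); print(proj(w,[.609,-.3463,.052]),proj(sense() and get_calibration("wrist"),[.609,-.3463,.052]))
E
```

```text
8.8333 [ 0.60832387 -0.34880952  0.18657351] [ 1.79870103e+02  3.48092661e-02 -1.00258982e+02] [-0.12  0.2  -0.21  0.01  0.03  0.19]
[314.18537774 187.13235383] [313.13882627 187.59382712]
```

View pics/w6.png

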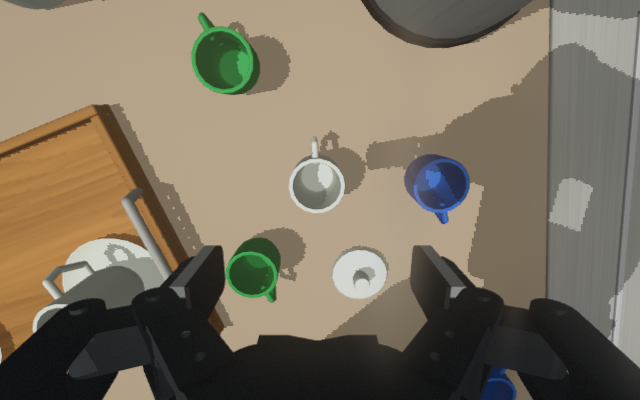

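Request:
carry_out --pt "1 0 -0.1 -1 0" --pt "1 0 0 -2.5 0" --pt "1 0 0 -2.8 0" --pt "1 0 0 -2.8 0" --pt "1 0 0 -2.8 0" --pt "1 0 0 -2.4 0" --pt "1 0 0 -1.6 0" --pt "1 0 0 -1 0" --pt "1 0 0 -0.4 0" --pt "1 0 0 -0.2 0"

```text
t: 9.72
ee_pos: [0.6085, -0.3467, 0.0137]
ee_rot: [3.141, 0.0, -1.745]
wrist_force: [0.5, -0.8, 0.8]
width: 0.0852
```

Request:
carry_out --pt "0.6 0 0 0 0" --pt "0.4 0 0 0 0" --pt "0.3 0 0 0 0" --pt "0.3 0 0 0 0" --pt "0.3 0 0 0 0" --pt "0.3 0 0 0 0" --pt "0.3 0 0 0 0" --pt "0.3 0 0 0 0" --pt "0.3 0 0 0 0" --pt "0.3 0 0 0 0" --newtons 30

```text
t: 10.55
ee_pos: [0.6094, -0.3478, 0.0156]
ee_rot: [-3.14, -0.001, -1.746]
wrist_force: [0.3, 1.3, 6.9]
width: 0.0502
```

```bash
python3 - <<'E'
from h import *
s=sense();w,im=snap("wrist","w7"); 
print(s["t"],s["ee_pos"],np.degrees(s["ee_rot"]),s["wrist_force"],s["width"])
E
```

```text
10.55 [ 0.60944226 -0.34778221  0.01562613] [-1.79901126e+02 -3.64912495e-02 -1.00018139e+02] [0.26946665 1.2912686  6.90820573] 0.0501621016594962
```

View pics/w7.png

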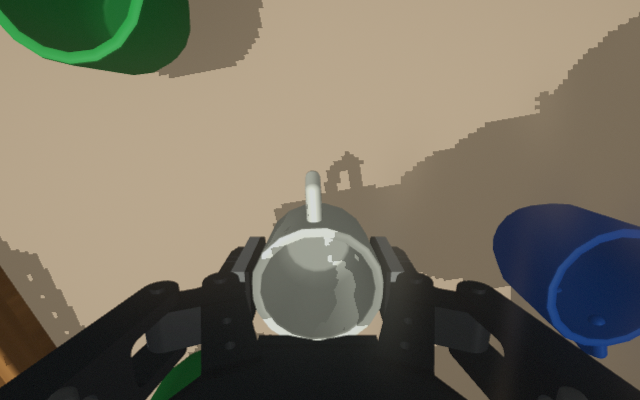

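Request:
carry_out --pt "0.3 0 0 0.2 0" --pt "0.3 0 0 0.6 0" --pt "0.3 0 0 1.2 0" --pt "0.3 0 0 2 0" --pt "0.3 0 0 2.5 0" --pt "0.3 0 0 2.5 0" --pt "0.3 0 0 2.5 0" --pt "0.3 0 0 2 0" --pt "0.3 0 0 1.5 0" --pt "0.3 0 0 0.5 0"

```text
t: 11.43
ee_pos: [0.61, -0.3482, 0.1734]
ee_rot: [-3.137, -0.002, -1.746]
wrist_force: [0.2, -0.7, -0.7]
width: 0.0498
```

```bash
python3 - <<'E'
from h import *
s=sense();w,im=snap("wrist","w8"); Rw=Ro.from_euler("xyz",s["ee_rot"]).as_matrix()
print(s["t"],s["ee_pos"],s["wrist_force"],s["width"])
z=s["ee_pos"][2]-.0156+.052
for u,v in [(317.5,228),(317.5,339),(252,283),(383,283)]: print((Rw.T@(onplane(w,u,v,z)-s["ee_pos"])).round(4))
cv2.imwrite("pics/w8c.png",im[150:400,180:460])
E
```

```text
11.4333 [ 0.6099621  -0.34815885  0.17343977] [ 0.16931304 -0.68685823 -0.65964507] 0.04983237197767897
[ 0.0003 -0.0257 -0.0363]
[ 0.0003  0.0217 -0.0365]
[-0.0246 -0.0035 -0.0364]
[ 0.0252 -0.0034 -0.0363]
```

View pics/w8c.png

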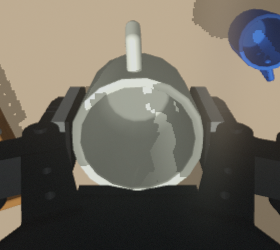

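Request:
carry_out --pt "0.3 -0.22 0.8 0 0" --pt "0.3 -0.41 1.5 0 0" --pt "0.3 -0.6 2.2 0 0" --pt "0.3 -0.71 2.6 0 0" --pt "0.3 -0.8 2.9 0 0" --pt "0.3 -0.8 2.9 0 0" --pt "0.3 -0.8 2.9 0 0" --pt "0.3 -0.8 2.9 0 0" --pt "0.3 -0.8 2.9 0 0" --pt "0.3 -0.8 2.9 0 0"

```text
t: 12.32
ee_pos: [0.5395, -0.1005, 0.1681]
ee_rot: [3.139, 0.0, -1.746]
wrist_force: [-0.1, 0.6, -0.1]
width: 0.05
```

Request:
carry_out --pt "0.3 -0.8 2.9 0 0" --pt "0.3 -0.8 2.9 0 0" --pt "0.3 -0.8 2.9 0 0" --pt "0.3 -0.8 2.9 0 0" --pt "0.3 -0.71 2.6 -0.5 0" --pt "0.3 -0.6 2.2 -1.0 0" --pt "0.3 -0.49 1.8 -1.5 0" --pt "0.3 -0.38 1.4 -2.0 0" --pt "0.3 -0.25 0.9 -2.0 0" --pt "0.3 -0.14 0.5 -1.5 0"

```text
t: 13.15
ee_pos: [0.4813, 0.1088, 0.0822]
ee_rot: [3.139, -0.001, -1.744]
wrist_force: [-0.5, 0.4, -1.6]
width: 0.0498
```

Request:
carry_out --pt "0.3 0 0 -1.4 0" --pt "0.3 0 0 -1.2 0" --pt "0.3 0 0 -1.0 0" --pt "0.3 0 0 -0.6 0" --pt "0.3 0 0 -0.4 0" --pt "0.3 0 0 -0.2 0" --pt "0.3 0 0 0 0" --pt "0.3 0 0 0 0" --pt "0.3 0 0 0 0" --pt "0.3 0 0 0 0"

```text
t: 13.98
ee_pos: [0.484, 0.1076, 0.0368]
ee_rot: [-3.141, 0.0, -1.746]
wrist_force: [-0.6, 0.7, -1.2]
width: 0.0497
```

```bash
python3 - <<'E'
from h import *
s=sense();w,im=snap("wrist","w9"); Rw=Ro.from_euler("xyz",s["ee_rot"]).as_matrix()
print(s["t"],s["ee_pos"],s["wrist_force"],s["width"])
E
```

```text
13.9833 [0.48402648 0.10761562 0.03677322] [-0.61072445  0.6838587  -1.17803761] 0.04973442105469736
```

View pics/w9.png

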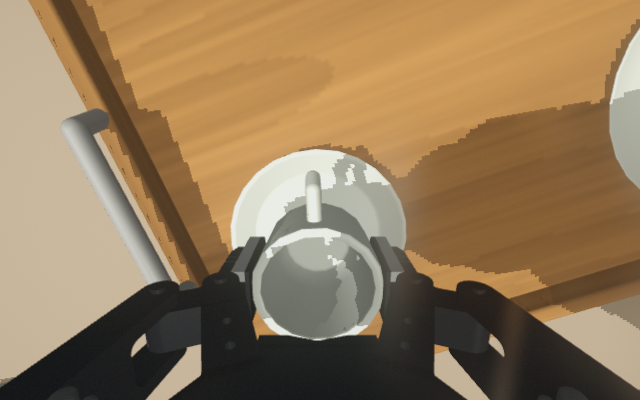

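```bash
python3 - <<'E'
from h import *
w=get_calibration("wrist"); s=sense(); Rw=Ro.from_euler("xyz",s["ee_rot"]).as_matrix()
im=cv2.imread("pics/w9.png"); m=cv2.inRange(cv2.cvtColor(im,cv2.COLOR_BGR2HSV),(0,0,80),(180,70,255))
pts=[]
for v in range(152,236,4):
    r=np.where(m[v,215:420])[0]+215
    pts+= [(r.min()-.0,v)]+([(r.max(),v)] if v<225 else [])
P=np.array([(Rw.T@(onplane(w,u,v,.019)-s["ee_pos"]))[:2] for u,v in pts])
A=np.c_[2*P,np.ones(len(P))]; q=np.linalg.lstsq(A,(P**2).sum(1),rcond=None)[0]
print("saucer centre tool",q[:2],"diam",2*np.sqrt(q[2]+q[0]**2+q[1]**2)); print(pts[:6],pts[-6:])
for u,v in [(318,228),(252,283),(384,283),(318,339)]: print((Rw.T@(onplane(w,u,v,.0732)-s["ee_pos"])).round(4))
E
```

```text
saucer centre tool [ 0.00068389 -0.00012801] diam 0.09598327964520946
[(np.float64(293.0), 152), (np.int64(342), 152), (np.float64(283.0), 156), (np.int64(354), 156), (np.float64(274.0), 160), (np.int64(362), 160)] [(np.float64(231.0), 220), (np.int64(405), 220), (np.float64(231.0), 224), (np.int64(405), 224), (np.float64(231.0), 228), (np.float64(231.0), 232)]
[ 0.0005 -0.0257 -0.0365]
[-0.0246 -0.0035 -0.0365]
[ 0.0256 -0.0034 -0.0365]
[ 0.0005  0.0217 -0.0365]
```

Request:
carry_out --pt "0.3 0 0 -0.4 0" --pt "0.3 0 0 -0.2 0" --pt "0.3 0 0 -0.1 0" --pt "0.3 0 0 -0.05 0" --pt "0.3 0 0 -0.05 0" --pt "0.3 0 0 -0.05 0" --pt "0.3 0 0 -0.05 0" --pt "0.3 0 0 0 0" --pt "0.3 0 0 0 0" --pt "0.3 0 0 0 0"

```text
t: 14.87
ee_pos: [0.4835, 0.1074, 0.0283]
ee_rot: [-3.141, -0.0, -1.746]
wrist_force: [-6.4, -3.8, 31.3]
width: 0.0498
```

Request:
carry_out --pt "0.3 0 0 0.05 0" --pt "0.3 0 0 0.03 0" --pt "0.3 0 0 0 0" --pt "0.3 0 0 0 0" --pt "0.3 0 0 0 0" --pt "0.3 0 0 0 0" --pt "0.3 0 0 0 0" --pt "0.3 0 0 0 0" --pt "0.3 0 0 0 0" --pt "0.3 0 0 0 0"

```text
t: 15.7
ee_pos: [0.4835, 0.1075, 0.0284]
ee_rot: [3.141, -0.0, -1.746]
wrist_force: [-3.4, -2.7, 11.9]
width: 0.0503
```

```bash
python3 - <<'E'
from h import *
s=sense();w,im=snap("wrist","w10"); c,i2=snap("scene","s10")
cv2.imwrite("pics/s10c.png",cv2.resize(i2[150:250,260:400],None,fx=5,fy=5,interpolation=cv2.INTER_CUBIC))
print(s["t"],s["ee_pos"],s["wrist_force"],s["wrist_torque"],s["width"])
E
```

```text
15.7 [0.48350778 0.10745803 0.02843425] [-3.39319443 -2.74491041 11.88520477] [-0.42562323  0.44966032 -0.01806927] 0.05028918463909035
```

View pics/w10.png

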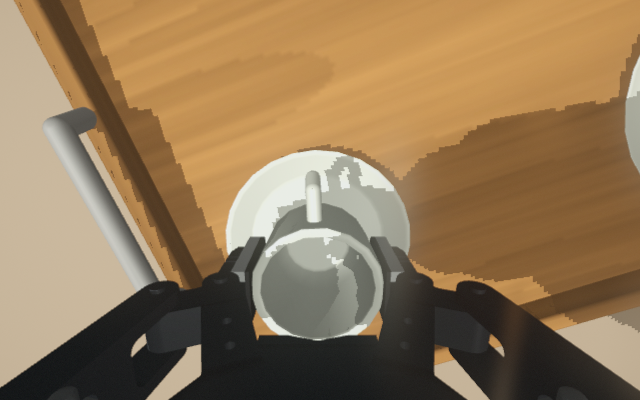

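View pics/s10c.png

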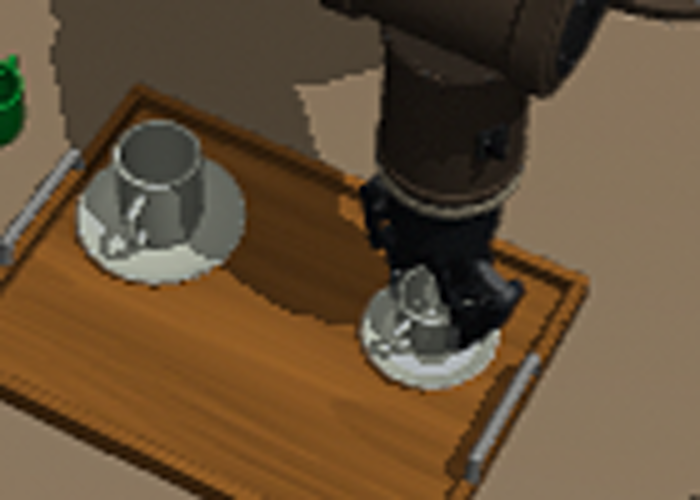

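Request:
carry_out --pt "0.3 0 0 0.03 0" --pt "0.3 0 0 0 0" --pt "0.6 0 0 0 0" --pt "0.63 0 0 0 0" --pt "0.66 0 0 0 0" --pt "0.7 0 0 0 0" --pt "0.75 0 0 0 0" --pt "0.8 0 0 0 0" --pt "0.9 0 0 0 0" --pt "1 0 0 0 0"

```text
t: 16.63
ee_pos: [0.4837, 0.1076, 0.0284]
ee_rot: [3.142, 0.0, -1.746]
wrist_force: [0.5, 0.2, -0.6]
width: 0.0854
```

Request:
carry_out --pt "1 0 0 0 0" --pt "1 0 0 0.3 0" --pt "1 0 0 1 0" --pt "1 0 0 2 0" --pt "1 0 0 3 0" --pt "1 0 0 3.5 0" --pt "1 0 0 3.5 0" --pt "1 0 0 3 0" --pt "1 0 0 2 0" --pt "1 0 0 1 0"

```text
t: 17.47
ee_pos: [0.4847, 0.1078, 0.2251]
ee_rot: [-3.137, 0.001, -1.746]
wrist_force: [0.1, 0.2, 0.2]
width: 0.0857
```

```bash
python3 - <<'E'
from h import *
w,im=snap("wrist","w11"); 
s=sense();print(s["t"],s["ee_pos"],s["wrist_force"],s["wrist_torque"],s["width"])
E
```

```text
17.5167 [0.48501864 0.10783004 0.22534688] [0.65283716 0.86589435 1.36999965] [ 0.02117541 -0.05790941 -0.0286929 ] 0.08528470293981126
```

View pics/w11.png

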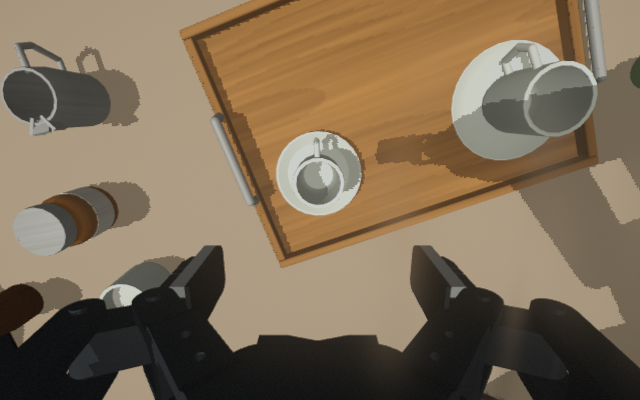

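```bash
python3 - <<'E'
from h import *
import pickle
im=cv2.imread("pics/w11.png"); cv2.imwrite("pics/w11c.png",cv2.resize(im[120:225,265:375],None,fx=5,fy=5,interpolation=cv2.INTER_CUBIC))
cv2.imwrite("pics/w11j.png",cv2.resize(im[30:145,0:150],None,fx=5,fy=5,interpolation=cv2.INTER_CUBIC))
E
```

```text
(no output)
```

View pics/w11c.png

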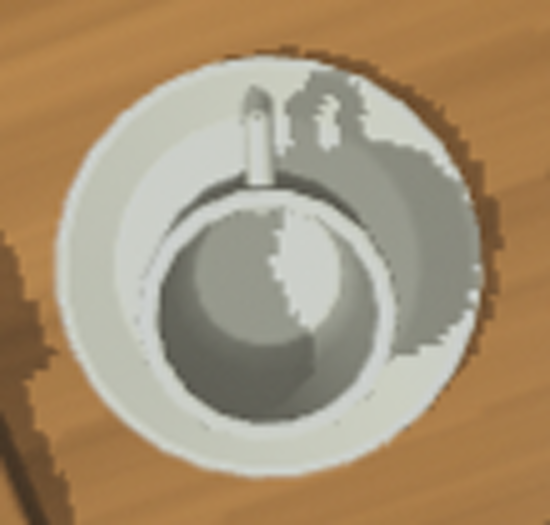

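View pics/w11j.png

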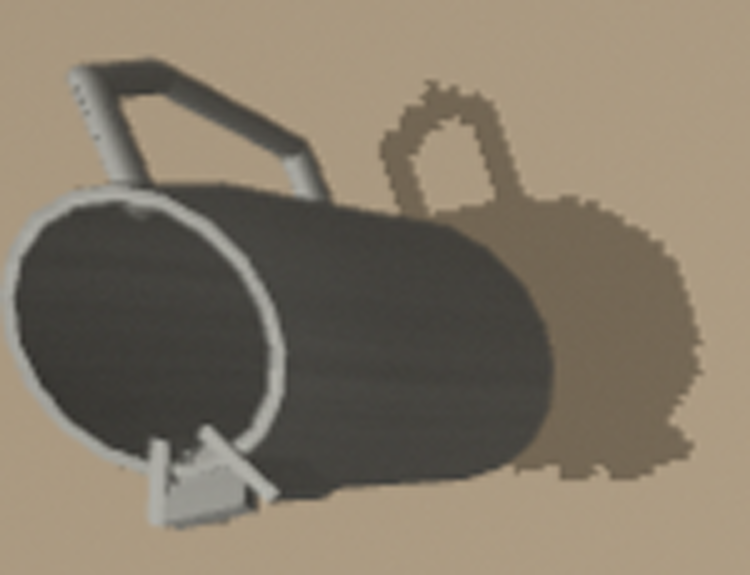

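```bash
python3 - <<'E'
from h import *
w=get_calibration("wrist")
print("sauc",onplane(w,318.6,173,.019),"cup",onplane(w,318.3,182.3,.065),"jug",onplane(w,28.6,95.5,.072))
print("tip",onplane(w,14.5,42.5,.058)-onplane(w,28.6,95.5,.072)); 
s=sense(); print(s["ee_pos"],s["t"])
print("L saucer/mug",onplane(w,508,100,.02),onplane(w,561,98,.093))
E
```

```text
sauc [0.48577467 0.10617756 0.019     ] cup [0.48496556 0.1067613  0.065     ] jug [0.6111863  0.35061615 0.072     ]
tip [ 0.04842959  0.00586016 -0.014     ]
[0.48501864 0.10783004 0.22534688] 17.5167
L saucer/mug [ 0.52836774 -0.10624846  0.02      ] [ 0.52657592 -0.10768134  0.093     ]
```

Request:
carry_out --pt "1 0.63 1.2 0 1" --pt "1 1.27 2.4 0 1.8" --pt "1 1.6 3.1 0 2" --pt "1 1.6 3.1 0 2" --pt "1 1.6 3.1 -0.5 2" --pt "1 1.6 3.1 -0.5 2" --pt "1 1.6 3.1 -1 2" --pt "1 1.27 2.4 -1 2" --pt "1 0.95 1.75 -0.5 2" --pt "1 0.58 1.1 -0.5 1.2"

```text
t: 18.35
ee_pos: [0.6104, 0.3535, 0.1784]
ee_rot: [3.139, -0.001, -1.428]
wrist_force: [-0.5, 0.1, -0.6]
width: 0.0855
```

```bash
python3 - <<'E'
from h import *
s=sense();w,im=snap("wrist","w12"); 
print(s["t"],s["ee_pos"],np.degrees(s["ee_rot"]));print(proj(w,[.611,.351,.072]))
E
```

```text
18.35 [0.61044939 0.35353286 0.1783871 ] [ 1.79859118e+02 -3.32371822e-02 -8.18015813e+01]
[320.16091073 194.92389802]
```

View pics/w12.png

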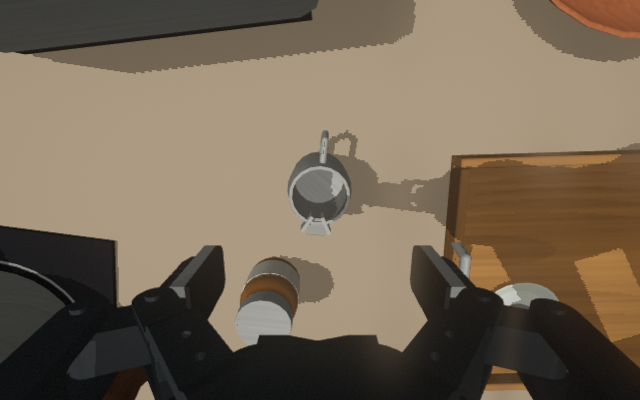

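Request:
carry_out --pt "1 0 0 -1 0" --pt "1 0 0 -2.4 0" --pt "1 0 0 -2.8 0" --pt "1 0 0 -2.8 0" --pt "1 0 0 -2.8 0" --pt "1 0 0 -2.4 0" --pt "1 0 0 -1.4 0" --pt "1 0 0 -0.8 0" --pt "1 0 0 -0.4 0" --pt "1 0 0 -0.2 0"

```text
t: 19.23
ee_pos: [0.6109, 0.3509, 0.0116]
ee_rot: [-3.141, 0.0, -1.432]
wrist_force: [0.2, -0.4, -0.1]
width: 0.0851
```

Request:
carry_out --pt "0.7 0 0 0 0" --pt "0.5 0 0 0 0" --pt "0.4 0 0 0 0" --pt "0.4 0 0 0 0" --pt "0.4 0 0 0 0" --pt "0.4 0 0 0 0" --pt "0.4 0 0 0 0" --pt "0.4 0 0 0 0" --pt "0.4 0 0 0 0" --pt "0.4 0 0 0 0" --newtons 40

```text
t: 20.07
ee_pos: [0.6114, 0.3515, 0.013]
ee_rot: [-3.14, 0.001, -1.431]
wrist_force: [-0.9, -1.0, 7.6]
width: 0.0567
```

```bash
python3 - <<'E'
from h import *
s=sense();w,im=snap("wrist","w13"); 
print(s["t"],s["ee_pos"],np.degrees(s["ee_rot"]),s["wrist_force"],s["width"])
E
```

```text
20.0667 [0.61143841 0.3514856  0.01295191] [-1.79891042e+02  3.47019343e-02 -8.20144135e+01] [-0.93515661 -1.00475019  7.61133471] 0.05668360055671103
```

View pics/w13.png

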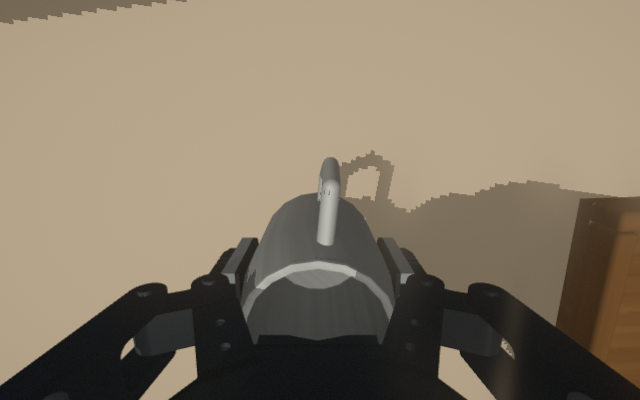

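Request:
carry_out --pt "0.4 0 0 0.2 0" --pt "0.4 0 0 0.6 0" --pt "0.4 0 0 1.2 0" --pt "0.4 0 0 1.8 0" --pt "0.4 0 0 2 0" --pt "0.4 0 0 2 0" --pt "0.4 0 0 2 0" --pt "0.4 0 0 1.8 0" --pt "0.4 0 0 1 0" --pt "0.4 0 0 0.4 0"

```text
t: 20.95
ee_pos: [0.6116, 0.3516, 0.1442]
ee_rot: [-3.138, 0.001, -1.431]
wrist_force: [-0.2, -0.1, -2.8]
width: 0.0562
```

```bash
python3 - <<'E'
from h import *
s=sense();w,im=snap("wrist","w14"); Rw=Ro.from_euler("xyz",s["ee_rot"]).as_matrix()
print(s["t"],s["ee_pos"],s["wrist_force"],s["width"])
z=s["ee_pos"][2]-.013+.072
for u,v in [(318,262),(318,264)]: print((Rw.T@(onplane(w,u,v,z)-s["ee_pos"])).round(4))
cv2.imwrite("pics/w14c.png",cv2.resize(im[140:350,200:440],None,fx=3,fy=3))
E
```

```text
20.95 [0.61159293 0.35162748 0.14420629] [-0.21064033 -0.09693849 -2.77433586] 0.05616170077643615
[ 0.0002 -0.0236 -0.0589]
[ 0.0002 -0.0229 -0.0589]
```

View pics/w14c.png

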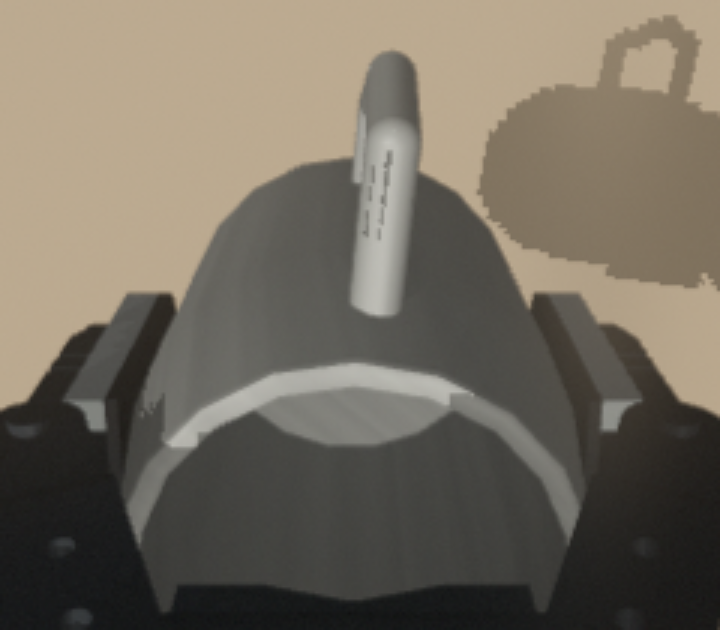

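Request:
carry_out --pt "0.4 -0.24 -0.8 0 0" --pt "0.4 -0.48 -1.6 0 0" --pt "0.4 -0.72 -2.4 0 0" --pt "0.4 -0.84 -2.8 0 0" --pt "0.4 -0.9 -3 0 0" --pt "0.4 -0.9 -3 0 0" --pt "0.4 -0.9 -3 0 0" --pt "0.4 -0.9 -3 0 0" --pt "0.4 -0.9 -3 0 0" --pt "0.4 -0.9 -3 0 0"

```text
t: 21.83
ee_pos: [0.532, 0.0933, 0.1403]
ee_rot: [3.139, -0.0, -1.431]
wrist_force: [0.4, 0.3, -1.6]
width: 0.0565
```

Request:
carry_out --pt "0.4 -0.78 -2.6 0 0" --pt "0.4 -0.66 -2.2 0 0" --pt "0.4 -0.54 -1.8 -0.5 0" --pt "0.4 -0.39 -1.3 -1 0" --pt "0.4 -0.27 -0.9 -1.5 0" --pt "0.4 -0.15 -0.5 -1.5 0" --pt "0.4 -0.08 -0.2 -1.5 0" --pt "0.4 0 0 -1.2 0" --pt "0.4 0 0 -0.8 0" --pt "0.4 0 0 -0.4 0"

```text
t: 22.67
ee_pos: [0.5037, -0.0001, 0.0558]
ee_rot: [3.139, 0.001, -1.432]
wrist_force: [-0.2, -0.0, -2.3]
width: 0.0568
```

Request:
carry_out --pt "0.4 0 0 -0.8 0" --pt "0.4 0 0 -0.8 0" --pt "0.4 0 0 -0.6 0" --pt "0.4 0 0 -0.4 0" --pt "0.4 0 0 -0.2 0" --pt "0.4 0 0 -0.2 0" --pt "0.4 0 0 -0.1 0" --pt "0.4 0 0 0 0" --pt "0.4 0 0 0 0" --pt "0.4 0 0 0 0"

```text
t: 23.5
ee_pos: [0.5053, 0.0001, 0.0266]
ee_rot: [-3.141, -0.0, -1.431]
wrist_force: [1.2, 0.2, -2.5]
width: 0.056
```

```bash
python3 - <<'E'
from h import *
s=sense();w,im=snap("wrist","w15"); 
print(s["t"],s["ee_pos"],s["wrist_force"],s["width"])
E
```

```text
23.5 [5.05339856e-01 1.24579613e-04 2.66232397e-02] [ 1.20116199  0.15553993 -2.53674445] 0.055986221289727175
```

View pics/w15.png

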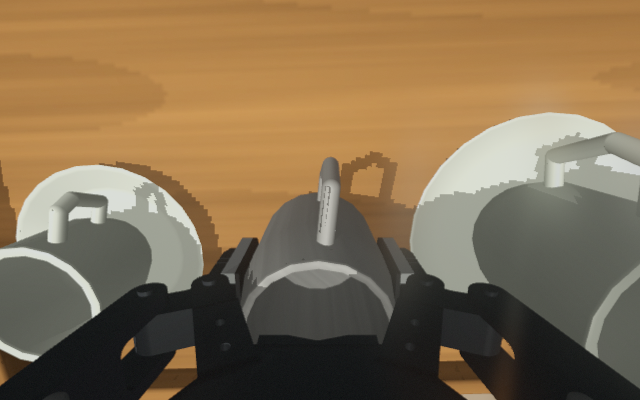

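Request:
carry_out --pt "0.4 0.06 0.05 -0.2 0" --pt "0.4 0 0 -0.1 0" --pt "0.4 0 0 -0.1 0" --pt "0.4 0 0 -0.05 0" --pt "0.4 0 0 -0.05 0" --pt "0.4 0 0 -0.02 0" --pt "0.4 0 0 0 0" --pt "0.4 0 0 0 0" --pt "0.4 0 0 0 0" --pt "0.4 0 0 0 0"

```text
t: 24.38
ee_pos: [0.5058, 0.0006, 0.0212]
ee_rot: [-3.141, -0.0, -1.431]
wrist_force: [-0.2, 0.3, -1.8]
width: 0.0565
```

Request:
carry_out --pt "0.4 0 0 -0.03 0" --pt "0.4 0 0 -0.03 0" --pt "0.4 0 0 -0.02 0" --pt "0.4 0 0 -0.02 0" --pt "0.4 0 0 0 0" --pt "0.4 0 0 0 0" --pt "0.4 0 0 0 0" --pt "0.4 0 0 0 0" --pt "0.4 0 0 0 0" --pt "0.4 0 0 0 0"

```text
t: 25.22
ee_pos: [0.5058, 0.0006, 0.0209]
ee_rot: [-3.141, -0.0, -1.431]
wrist_force: [-4.6, 0.0, 18.0]
width: 0.0566
```

Request:
carry_out --pt "0.4 0 0 0.04 0" --pt "0.4 0 0 0 0" --pt "0.67 0 0 0 0" --pt "0.7 0 0 0 0" --pt "0.73 0 0 0 0" --pt "0.76 0 0 0 0" --pt "0.8 0 0 0 0" --pt "0.85 0 0 0 0" --pt "0.9 0 0 0 0" --pt "0.9 0 0 0 0"

```text
t: 26.05
ee_pos: [0.5058, 0.0006, 0.0206]
ee_rot: [3.142, 0.0, -1.431]
wrist_force: [-0.8, -0.1, -0.0]
width: 0.0766
```

Request:
carry_out --pt "0.9 0 0 0 0" --pt "0.9 0 0 0.3 0" --pt "0.9 0 0 1 0" --pt "0.9 0 0 2 0" --pt "0.9 0 0 3 0" --pt "0.9 0 0 3.5 0" --pt "0.9 0 0 3.5 0" --pt "1 0 0 3 0" --pt "1 0 0 2 0" --pt "1 0 0 1.5 0"

```text
t: 26.88
ee_pos: [0.5063, 0.0006, 0.222]
ee_rot: [-3.138, -0.001, -1.431]
wrist_force: [0.2, 0.8, 0.1]
width: 0.0855
```

```bash
python3 - <<'E'
from h import *
w,im=snap("wrist","w16"); t,i2=snap("top","t16")
cv2.imwrite("pics/t16c.png",i2[120:290,150:400])
s=sense();print(s["t"],s["ee_pos"],s["wrist_force"],s["width"])
E
```

```text
26.9833 [0.50708393 0.00054056 0.2219389 ] [ 0.0658176  -0.24578413 -0.10212132] 0.08514444144766203
```

View pics/w16.png

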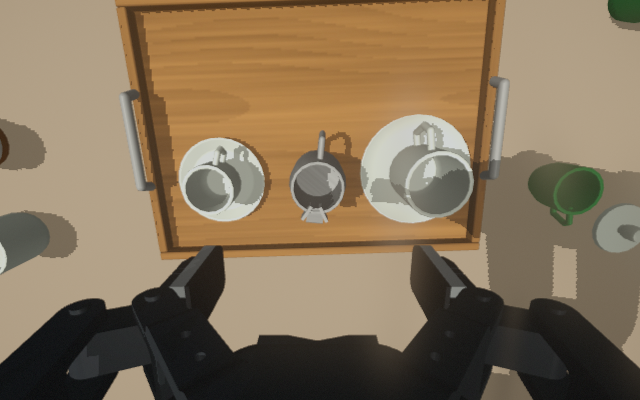

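View pics/t16c.png

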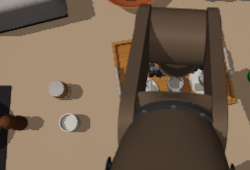

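```bash
python3 - <<'E'
from h import *
w=get_calibration("wrist")
S=onplane(w,222,179.5,.019);L=onplane(w,416,168,.02);J=onplane(w,317,187,.08); print(S,L,(S+L)/2,"jug",J)
a=onplane(w,162,258,.024);b=onplane(w,479,247,.024);print("front corners",a,b,np.linalg.norm(a-b),"mid",(a+b)/2,"yaw",np.degrees(np.arctan2(-(a-b)[0],(a-b)[1])))
im=cv2.imread("pics/w16.png"); cv2.imwrite("pics/w16c.png",cv2.resize(im[0:270,100:520],None,fx=1.9,fy=1.9,interpolation=cv2.INTER_CUBIC))
cv2.imwrite("pics/w16j.png",cv2.resize(im[120:240,265:370],None,fx=5,fy=5,interpolation=cv2.INTER_CUBIC))
E
```

```text
[0.48651951 0.10590194 0.019     ] [ 0.52966618 -0.10800031  0.02      ] [ 0.50809285 -0.00104918  0.0195    ] jug [5.06607815e-01 4.39048829e-04 8.00000000e-02]
front corners [0.3824782 0.169558  0.024    ] [ 0.448129   -0.20106543  0.024     ] 0.3763930877458848 mid [ 0.4153036  -0.01575371  0.024     ] yaw 10.044956578026564
```

View pics/w16c.png

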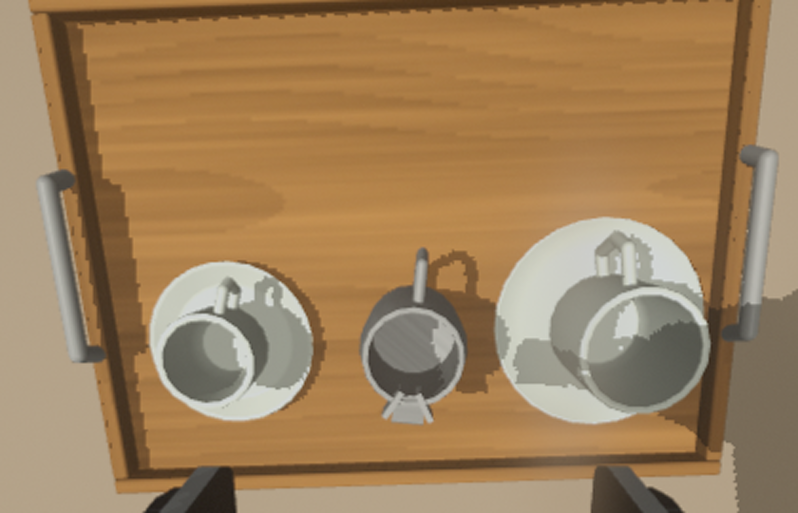

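View pics/w16j.png

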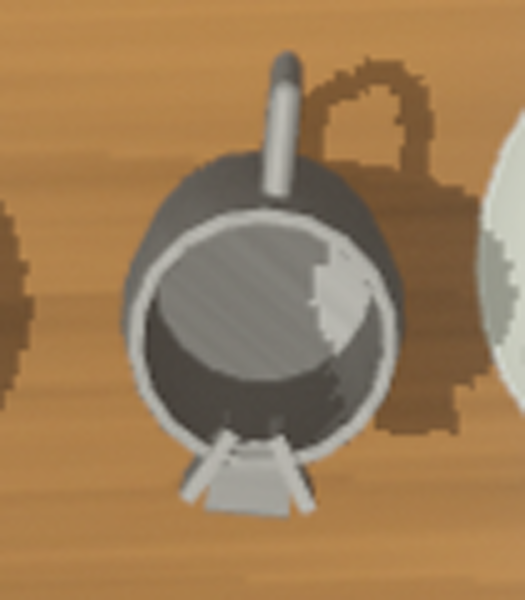

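Request:
carry_out --pt "1 -0.29 0.8 0 0" --pt "1 -0.58 1.6 0 0" --pt "1 -0.87 2.4 0 0" --pt "1 -1.02 2.8 0 0" --pt "1 -1.09 3 0 0" --pt "1 -1.09 3 0 0" --pt "1 -1.09 3 0 0" --pt "1 -1.09 3 0 0" --pt "1 -1.09 3 0 0" --pt "1 -1.09 3 0 0"

```text
t: 27.82
ee_pos: [0.4108, 0.2579, 0.2176]
ee_rot: [3.14, -0.001, -1.431]
wrist_force: [0.3, 0.4, 0.3]
width: 0.0851
```

Request:
carry_out --pt "1 -0.95 2.6 0 0" --pt "1 -0.8 2.2 0 0" --pt "1 -0.62 1.7 0 0" --pt "1 -0.44 1.2 -1 0" --pt "1 -0.29 0.8 -1 0" --pt "1 -0.15 0.4 -1 0" --pt "1 -0.05 0.15 -1 0" --pt "1 0 0 0 0" --pt "1 0 0 0 0" --pt "1 0 0 0 0"

```text
t: 28.65
ee_pos: [0.3801, 0.3465, 0.1785]
ee_rot: [3.141, -0.0, -1.432]
wrist_force: [1.1, 0.5, 0.5]
width: 0.0857
```

```bash
python3 - <<'E'
from h import *
s=sense();w,im=snap("wrist","w17"); 
print(s["t"],s["ee_pos"],np.degrees(s["ee_rot"]));print(proj(w,[.380,.347,.06]), onplane(get_calibration("top"),170,243,0))
E
```

```text
28.65 [0.38012465 0.34647684 0.17854182] [ 1.79984087e+02 -1.59492284e-02 -8.20684881e+01]
[316.45276102 191.90971239] [0.38165736 0.52700576 0.        ]
```

View pics/w17.png

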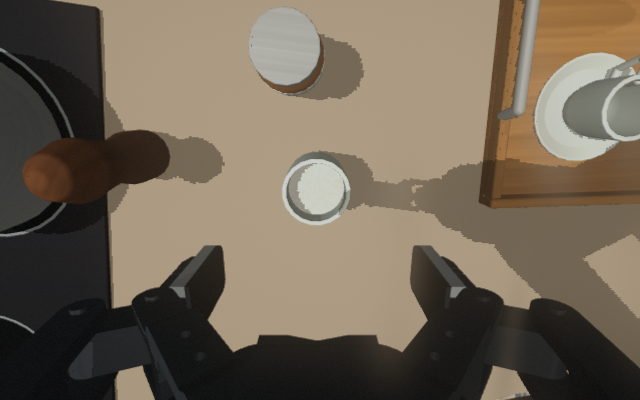

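Request:
carry_out --pt "1 0 0 -1 0" --pt "1 0 0 -2.4 0" --pt "1 0 0 -2.8 0" --pt "1 0 0 -2.8 0" --pt "1 0 0 -2.8 0" --pt "1 0 0 -2.2 0" --pt "1 0 0 -1.3 0" --pt "1 0 0 -0.7 0" --pt "1 0 0 -0.3 0" --pt "1 0 0 -0.2 0"

```text
t: 29.53
ee_pos: [0.38, 0.3471, 0.0135]
ee_rot: [-3.141, 0.0, -1.432]
wrist_force: [-0.8, 0.4, -0.4]
width: 0.0855
```

Request:
carry_out --pt "0.7 0 0 0 0" --pt "0.5 0 0 0 0" --pt "0.4 0 0 0 0" --pt "0.4 0 0 0 0" --pt "0.4 0 0 0 0" --pt "0.4 0 0 0 0" --pt "0.4 0 0 0 0" --pt "0.4 0 0 0 0" --pt "0.4 0 0 0 0" --pt "0.4 0 0 0 0"

```text
t: 30.37
ee_pos: [0.3803, 0.3475, 0.0147]
ee_rot: [-3.14, 0.001, -1.432]
wrist_force: [-0.8, -0.7, 6.4]
width: 0.0601
```

```bash
python3 - <<'E'
from h import *
s=sense();w,im=snap("wrist","w18"); 
print(s["t"],s["ee_pos"],np.degrees(s["ee_rot"]),s["wrist_force"],s["width"])
E
```

```text
30.3667 [0.38029662 0.34750928 0.01467763] [-1.79915552e+02  5.13629452e-02 -8.20223810e+01] [-0.75103831 -0.65516772  6.38595075] 0.06010528940039558
```

View pics/w18.png

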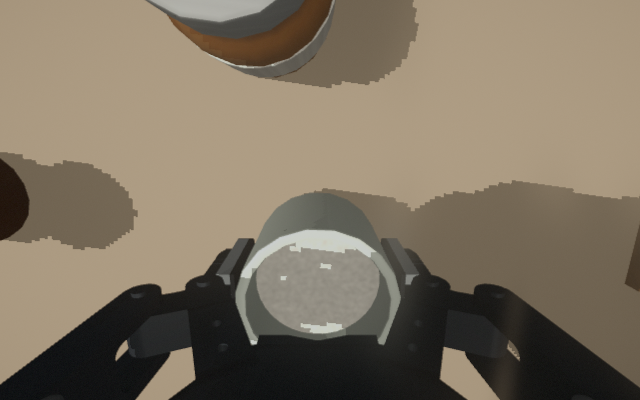

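Request:
carry_out --pt "0.4 0 0 0.2 0" --pt "0.4 0 0 0.6 0" --pt "0.4 0 0 1.2 0" --pt "0.4 0 0 2 0" --pt "0.4 0 0 2.5 0" --pt "0.4 0 0 2.5 0" --pt "0.4 0 0 2.5 0" --pt "0.4 0 0 2 0" --pt "0.4 0 0 1.5 0" --pt "0.4 0 0 0.5 0"

```text
t: 31.25
ee_pos: [0.3806, 0.3478, 0.1715]
ee_rot: [-3.138, 0.002, -1.431]
wrist_force: [-0.1, 0.4, -2.6]
width: 0.0599
```

Request:
carry_out --pt "0.4 0.57 -0.8 0 0" --pt "0.4 1.15 -1.6 0 0" --pt "0.4 1.72 -2.4 0 0" --pt "0.4 1.86 -2.6 0 0" --pt "0.4 1.86 -2.6 0 0" --pt "0.4 1.86 -2.6 0 0" --pt "0.4 1.86 -2.6 0 0" --pt "0.4 1.86 -2.6 0 0" --pt "0.4 1.86 -2.6 0 0" --pt "0.4 1.86 -2.6 0 0"

```text
t: 32.08
ee_pos: [0.5444, 0.1149, 0.1675]
ee_rot: [3.14, -0.0, -1.432]
wrist_force: [0.3, 1.0, -2.5]
width: 0.0597
```

Request:
carry_out --pt "0.4 1.72 -2.4 0 0" --pt "0.4 1.5 -2.1 0 0" --pt "0.4 1.29 -1.8 0 0" --pt "0.4 1.0 -1.4 -1 0" --pt "0.4 0.72 -1.0 -1.5 0" --pt "0.4 0.43 -0.6 -1.8 0" --pt "0.4 0.28 -0.4 -1.8 0" --pt "0.4 0 0 -1.5 0" --pt "0.4 0 0 -1.2 0" --pt "0.4 0 0 -0.8 0"

```text
t: 32.92
ee_pos: [0.6124, 0.02, 0.0701]
ee_rot: [3.139, 0.0, -1.431]
wrist_force: [-0.8, 0.2, -2.7]
width: 0.0597
```

Request:
carry_out --pt "0.4 0 0 -1 0" --pt "0.4 0 0 -1 0" --pt "0.4 0 0 -1 0" --pt "0.4 0 0 -0.8 0" --pt "0.4 0 0 -0.4 0" --pt "0.4 0 0 -0.2 0" --pt "0.4 0 0 0 0" --pt "0.4 0 0 0 0" --pt "0.4 0 0 0 0" --pt "0.4 0 0 0 0"

```text
t: 33.75
ee_pos: [0.6142, 0.0201, 0.0291]
ee_rot: [-3.141, -0.0, -1.431]
wrist_force: [0.6, 0.7, -2.9]
width: 0.06
```

```bash
python3 - <<'E'
from h import *
s=sense();w,im=snap("wrist","w19"); c,i2=snap("scene","s19"); cv2.imwrite("pics/s19c.png",cv2.resize(i2[150:270,230:400],None,fx=4.5,fy=4.5,interpolation=cv2.INTER_CUBIC))
print(s["t"],s["ee_pos"],np.degrees(s["ee_rot"]),s["wrist_force"],s["width"])
E
```

```text
33.75 [0.61415643 0.02010801 0.02912032] [-1.79950018e+02 -7.90059677e-03 -8.20156206e+01] [ 0.60376561  0.66228577 -2.9097513 ] 0.059953483661723546
```

View pics/w19.png

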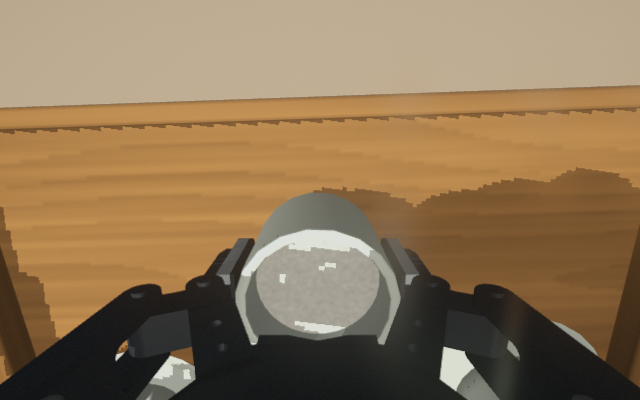

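View pics/s19c.png

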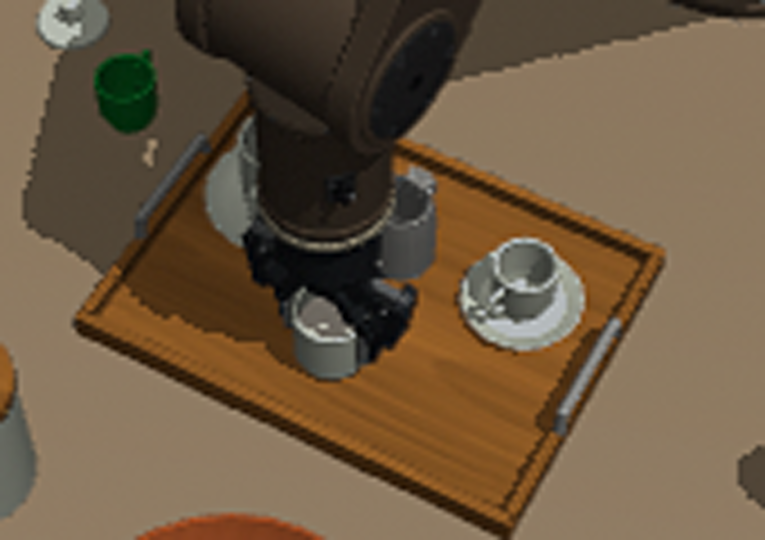

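Request:
carry_out --pt "0.4 0 0 -0.25 0" --pt "0.4 0 0 -0.15 0" --pt "0.4 0 0 -0.1 0" --pt "0.4 0 0 -0.05 0" --pt "0.4 0 0 -0.05 0" --pt "0.4 0 0 -0.03 0" --pt "0.4 0 0 -0.02 0" --pt "0.4 0 0 0 0" --pt "0.4 0 0 0 0" --pt "0.4 0 0 0 0"

```text
t: 34.68
ee_pos: [0.6136, 0.0201, 0.0227]
ee_rot: [3.141, 0.0, -1.431]
wrist_force: [-6.0, -0.4, 11.8]
width: 0.0601
```

Contact at the expected height; ease and release.

Request:
carry_out --pt "0.4 0 0 0.03 0" --pt "0.4 0 0 0 0" --pt "0.7 0 0 0 0" --pt "0.73 0 0 0 0" --pt "0.76 0 0 0 0" --pt "0.79 0 0 0 0" --pt "0.83 0 0 0 0" --pt "0.88 0 0 0 0" --pt "0.95 0 0 0 0" --pt "1 0 0 0 0"

```text
t: 35.52
ee_pos: [0.6138, 0.0201, 0.0224]
ee_rot: [-3.142, 0.0, -1.432]
wrist_force: [0.1, 0.0, 0.2]
width: 0.0854
```

Request:
carry_out --pt "1 0 0 0 0" --pt "1 0 0 0.3 0" --pt "1 0 0 1 0" --pt "1 0 0 2 0" --pt "1 0 0 3 0" --pt "1 0 0 3.5 0" --pt "1 0 0 3.5 0" --pt "1 0 0 3 0" --pt "1 0 0 2 0" --pt "1 0 0 1 0"

```text
t: 36.35
ee_pos: [0.615, 0.0201, 0.2196]
ee_rot: [-3.137, -0.001, -1.431]
wrist_force: [0.5, -0.3, 0.3]
width: 0.0852
```

Request:
carry_out --pt "1 0 0 0.5 0" --pt "1 0 0 0 0" --pt "1 0 0 0 0" --pt "1 0 0 0 0" --pt "1 0 0 0 0" --pt "1 0 0 0 0" --pt "1 0 0 0 0" --pt "1 0 0 0 0" --pt "1 0 0 0 0" --pt "1 0 0 0 0"

```text
t: 37.18
ee_pos: [0.6138, 0.0201, 0.2203]
ee_rot: [3.141, -0.0, -1.432]
wrist_force: [0.2, 0.6, 0.6]
width: 0.0853
```

```bash
python3 - <<'E'
from h import *
s=sense();w,im=snap("wrist","w20"); c,i2=snap("scene","s20"); cv2.imwrite("pics/s20c.png",cv2.resize(i2[130:270,220:400],None,fx=4.2,fy=4.2,interpolation=cv2.INTER_CUBIC))
cv2.imwrite("pics/w20c.png",cv2.resize(im[120:260,240:400],None,fx=4,fy=4,interpolation=cv2.INTER_CUBIC))
print(s["t"],s["ee_pos"],s["wrist_force"],s["width"])
E
```

```text
37.1833 [0.61375609 0.02008493 0.22030842] [0.20835902 0.61012689 0.59823534] 0.08528918381636899
```

View pics/w20.png

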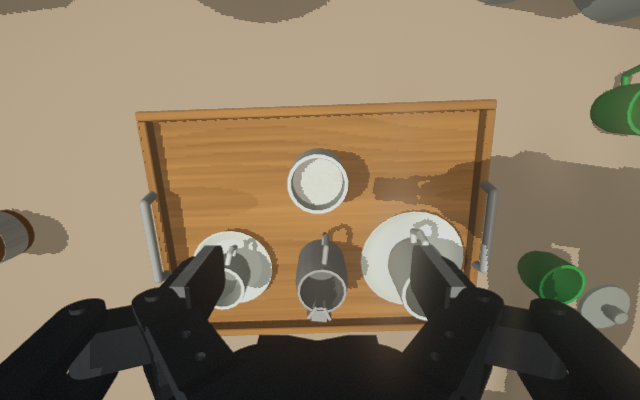

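View pics/w20c.png

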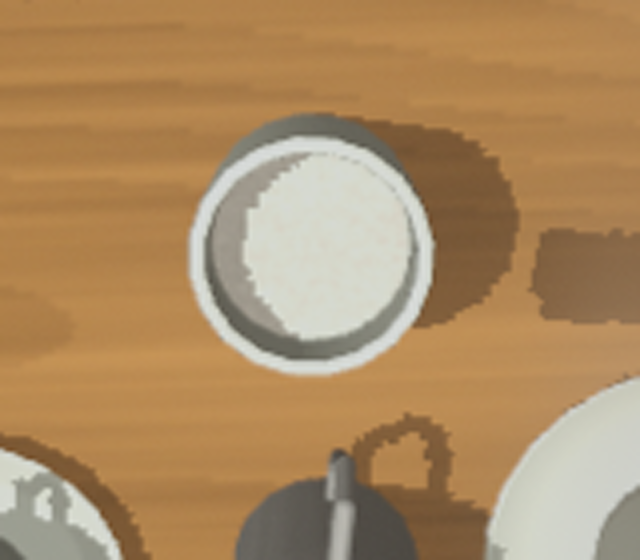

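View pics/s20c.png

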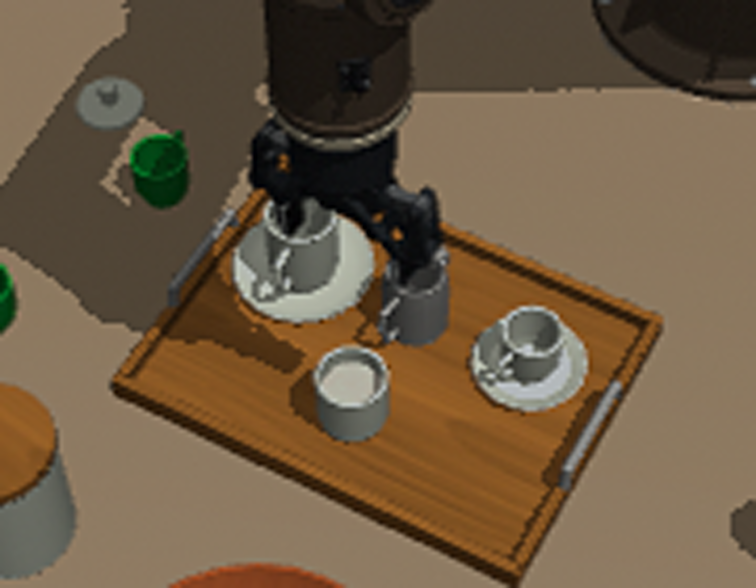

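```bash
python3 - <<'E'
from h import *
w=get_calibration("wrist")
p=onplane(w,317.6,183.5,.068);a=onplane(w,137.5,114,.024);b=onplane(w,495.5,101,.024)
print("pot",p,"corners",a,b,np.linalg.norm(a-b)); d=(a-b)/np.linalg.norm(a-b); m=(a+b)/2
print("yaw",np.degrees(np.arctan2(-d[0],d[1])),"pot y from centre line",(p-m)@d,"along",np.cross(d,p-m)[2])
# lid via wrist, rough
print("lid",onplane(w,604,307,.009))
E
```

```text
pot [0.6136927  0.01960425 0.068     ] corners [0.65182305 0.21560974 0.024     ] [ 0.71631171 -0.15276307  0.024     ] 0.3739750117960987
yaw 9.929779097581205 pot y from centre line 0.0004934498677135083 along 0.07135854783744255
lid [ 0.48903887 -0.3741885   0.009     ]
```

Request:
carry_out --pt "1 -0.25 -0.8 0 0" --pt "1 -0.51 -1.6 0 0" --pt "1 -0.76 -2.4 0 0" --pt "1 -0.885 -2.8 0 0" --pt "1 -0.885 -2.8 0 0" --pt "1 -0.885 -2.8 0 0" --pt "1 -0.885 -2.8 0 0" --pt "1 -0.885 -2.8 0 0" --pt "1 -0.885 -2.8 0 0" --pt "1 -0.885 -2.8 0 0"

```text
t: 38.12
ee_pos: [0.5356, -0.2256, 0.2205]
ee_rot: [-3.141, -0.0, -1.431]
wrist_force: [0.1, 0.2, 0.5]
width: 0.0856
```

Request:
carry_out --pt "1 -0.885 -2.8 0 0" --pt "1 -0.885 -2.8 0 0" --pt "1 -0.79 -2.5 0 0" --pt "0.5 -0.7 -2.2 0 0" --pt "0.5 -0.57 -1.8 -1 0" --pt "0.5 -0.41 -1.3 -1 0" --pt "0.5 -0.28 -0.9 -1 0" --pt "0.5 -0.16 -0.5 -1 0" --pt "0.5 -0.05 -0.2 -1 0" --pt "0.5 0 0 0 0"

```text
t: 38.95
ee_pos: [0.4884, -0.3729, 0.1679]
ee_rot: [3.139, 0.003, -1.431]
wrist_force: [-0.4, 0.6, 0.1]
width: 0.043
```

Request:
carry_out --pt "0.5 0 0 -1 0" --pt "0.5 0 0 -1.5 0" --pt "0.5 0 0 -2 0" --pt "0.5 0 0 -2 0" --pt "0.5 0 0 -1.5 0" --pt "0.5 0 0 -1 0" --pt "0.5 0 0 0 0" --pt "0.5 0 0 0 0" --pt "0.5 0 0 0 0" --pt "0.5 0 0 0 0"

```text
t: 39.78
ee_pos: [0.49, -0.3743, 0.0815]
ee_rot: [-3.14, -0.001, -1.431]
wrist_force: [-0.4, 0.5, -0.7]
width: 0.0427
```

```bash
python3 - <<'E'
from h import *
s=sense();w,im=snap("wrist","w21")
print(s["t"],s["ee_pos"],s["wrist_force"],s["width"],proj(w,[.4894,-.3735,.009]),proj(w,[.4894,-.3735,.032]))
cv2.imwrite("pics/w21c.png",cv2.resize(im[150:330,210:430],None,fx=3.5,fy=3.5,interpolation=cv2.INTER_CUBIC))
E
```

```text
39.7833 [ 0.48999168 -0.3742547   0.08149571] [-0.39900479  0.47413367 -0.69250188] 0.042714066741225444 [315.86979837 208.28245003] [315.78842099 218.70861017]
```

View pics/w21.png

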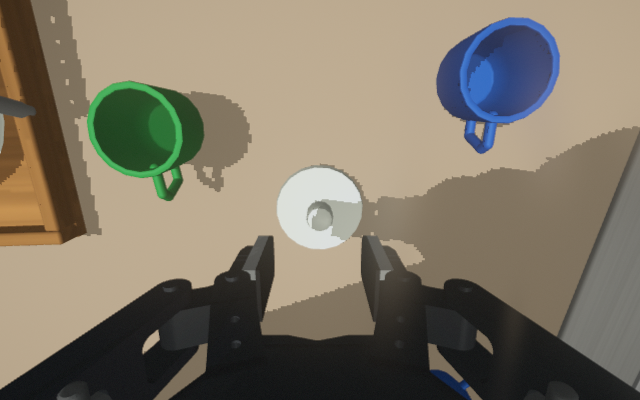

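View pics/w21c.png

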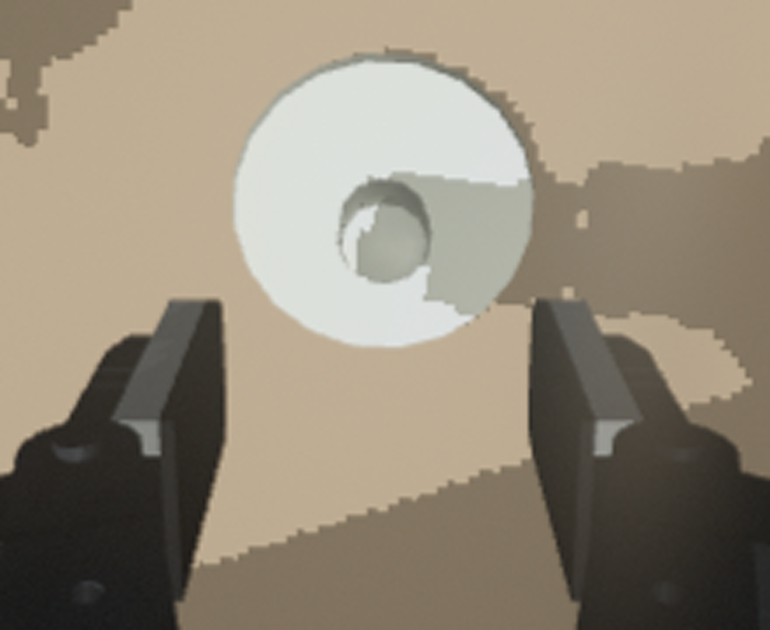

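Request:
carry_out --pt "0.5 0 -0.2 -0.8 0" --pt "0.5 0 0 -1.4 0" --pt "0.5 0 0 -1.5 0" --pt "0.5 0 0 -1.3 0" --pt "0.5 0 0 -0.9 0" --pt "0.5 0 0 -0.5 0" --pt "0.5 0 0 -0.3 0" --pt "0.5 0 0 -0.1 0" --pt "0.5 0 0 0 0" --pt "0.5 0 0 0 0"

```text
t: 40.67
ee_pos: [0.4896, -0.3761, 0.0129]
ee_rot: [-3.141, -0.001, -1.431]
wrist_force: [0.1, -0.7, 0.0]
width: 0.0428
```

Request:
carry_out --pt "0.4 0 0 0 0" --pt "0.3 0 0 0 0" --pt "0.25 0 0 0 0" --pt "0.2 0 0 0 0" --pt "0.1 0 0 0 0" --pt "0 0 0 0 0" --pt "0 0 0 0 0" --pt "0 0 0 0 0" --pt "0 0 0 0 0" --pt "0 0 0 0 0" --newtons 30

```text
t: 41.5
ee_pos: [0.4895, -0.376, 0.0128]
ee_rot: [-3.141, -0.0, -1.431]
wrist_force: [-0.5, -0.2, 5.0]
width: 0.0167
```

```bash
python3 - <<'E'
from h import *
s=sense();w,im=snap("wrist","w22")
print(s["t"],s["ee_pos"],s["wrist_force"],s["width"])
cv2.imwrite("pics/w22c.png",cv2.resize(im[150:360,190:450],None,fx=3,fy=2.8,interpolation=cv2.INTER_CUBIC))
E
```

```text
41.5 [ 0.48947845 -0.37602889  0.01279908] [-0.53153213 -0.20749072  4.95124084] 0.01669547031190888
```

View pics/w22.png

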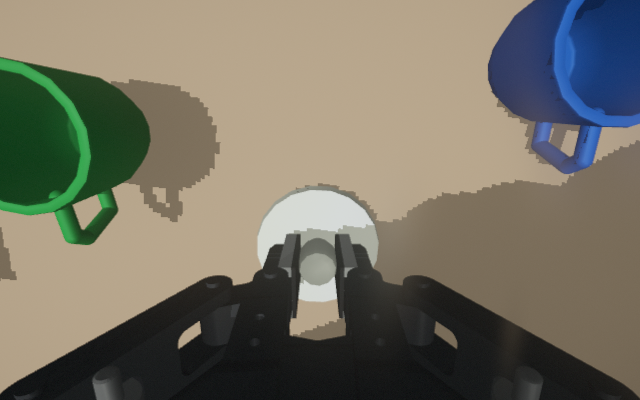

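Request:
carry_out --pt "0 0 0 0.1 0" --pt "0 0 0 0.4 0" --pt "0 0 0 1 0" --pt "0 0 0 2 0" --pt "0 0 0 2.5 0" --pt "0 0 0 2.8 0" --pt "0 0 0 2.8 0" --pt "0 0 0 2.5 0" --pt "0 0 0 1.5 0" --pt "0 0 0 0.5 0"

```text
t: 42.38
ee_pos: [0.4904, -0.3767, 0.1771]
ee_rot: [-3.139, -0.003, -1.431]
wrist_force: [0.4, -0.8, -0.7]
width: 0.0168
```

```bash
python3 - <<'E'
from h import *
s=sense();w,im=snap("wrist","w23"); Rw=Ro.from_euler("xyz",s["ee_rot"]).as_matrix()
print(s["t"],s["ee_pos"],s["wrist_force"],s["width"])
z0=s["ee_pos"][2]-.0128
for u,v,z in [(317.7,245.5,.009),(318,190,.009),(257,245,.009),(378,245,.009),(318,265,.032)]: print((Rw.T@(onplane(w,u,v,z0+z)-s["ee_pos"])).round(4))
cv2.imwrite("pics/w23c.png",cv2.resize(im[160:340,210:430],None,fx=3.5,fy=3.3,interpolation=cv2.INTER_CUBIC))
E
```

```text
42.3833 [ 0.49040659 -0.37674866  0.17709979] [ 0.39111495 -0.75710609 -0.74707055] 0.01680111896651509
[ 0.0003 -0.0009  0.0038]
[ 0.0004 -0.0299  0.0039]
[-0.0305 -0.0013  0.0037]
[ 0.0309 -0.0011  0.0039]
[ 0.0004 -0.002  -0.0192]
```

View pics/w23c.png

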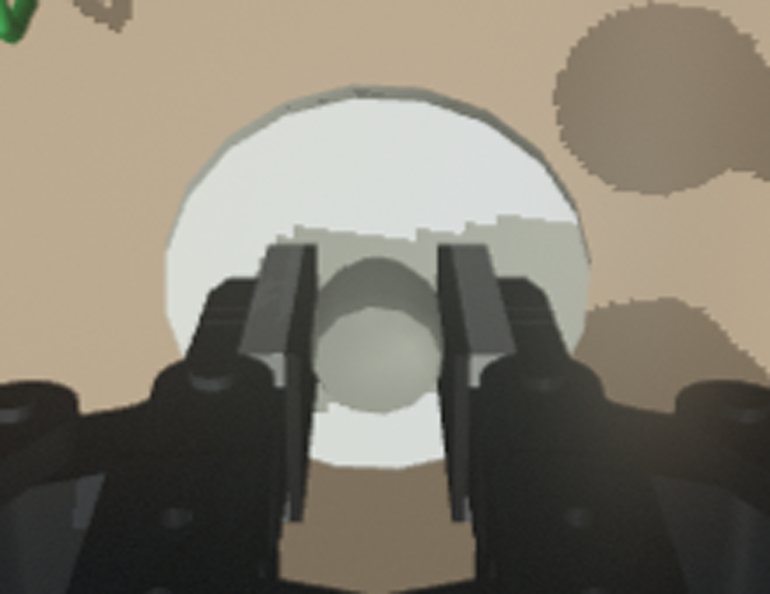

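Request:
carry_out --pt "0 0.25 0.8 0 0" --pt "0 0.5 1.6 0 0" --pt "0 0.75 2.4 0 0" --pt "0 0.87 2.8 0 0" --pt "0 0.87 2.8 0 0" --pt "0 0.87 2.8 0 0" --pt "0 0.87 2.8 0 0" --pt "0 0.87 2.8 0 0" --pt "0 0.87 2.8 0 0" --pt "0 0.87 2.8 0 0"

```text
t: 43.27
ee_pos: [0.5644, -0.1296, 0.1718]
ee_rot: [3.139, 0.001, -1.431]
wrist_force: [0.8, -0.1, -1.5]
width: 0.0164
```

Request:
carry_out --pt "0 0.87 2.8 0 0" --pt "0 0.87 2.8 0 0" --pt "0 0.78 2.5 0 0" --pt "0 0.71 2.3 0 0" --pt "0 0.56 1.8 0 0" --pt "0 0.43 1.4 -1 0" --pt "0 0.28 0.9 -1.5 0" --pt "0 0.15 0.5 -1.5 0" --pt "0 0.06 0.2 -1.5 0" --pt "0 0 0 -1 0"

```text
t: 44.1
ee_pos: [0.6107, 0.0209, 0.1052]
ee_rot: [3.138, 0.001, -1.431]
wrist_force: [0.6, -0.5, -0.7]
width: 0.0166
```

Request:
carry_out --pt "0 0 0 -0.5 0" --pt "0 0 0 -0.5 0" --pt "0 0 0 -0.4 0" --pt "0 0 0 -0.2 0" --pt "0 0 0 0 0" --pt "0 0 0 0 0" --pt "0 0 0 0 0" --pt "0 0 0 0 0" --pt "0 0 0 0 0" --pt "0 0 0 0 0"

```text
t: 44.93
ee_pos: [0.6124, 0.0201, 0.0926]
ee_rot: [-3.141, -0.0, -1.431]
wrist_force: [-0.8, -0.3, -0.0]
width: 0.0167
```

```bash
python3 - <<'E'
from h import *
s=sense();w,im=snap("wrist","w24"); c,i2=snap("scene","s24"); cv2.imwrite("pics/s24c.png",cv2.resize(i2[180:250,260:360],None,fx=7,fy=7,interpolation=cv2.INTER_CUBIC))
print(s["t"],s["ee_pos"],s["wrist_force"],s["width"])
cv2.imwrite("pics/w24c.png",cv2.resize(im[160:340,210:430],None,fx=3.5,fy=3.3,interpolation=cv2.INTER_CUBIC))
E
```

```text
44.9333 [0.6124415  0.02011607 0.09263246] [-0.82053552 -0.30565779 -0.03120902] 0.01666983139701466
```

View pics/w24c.png

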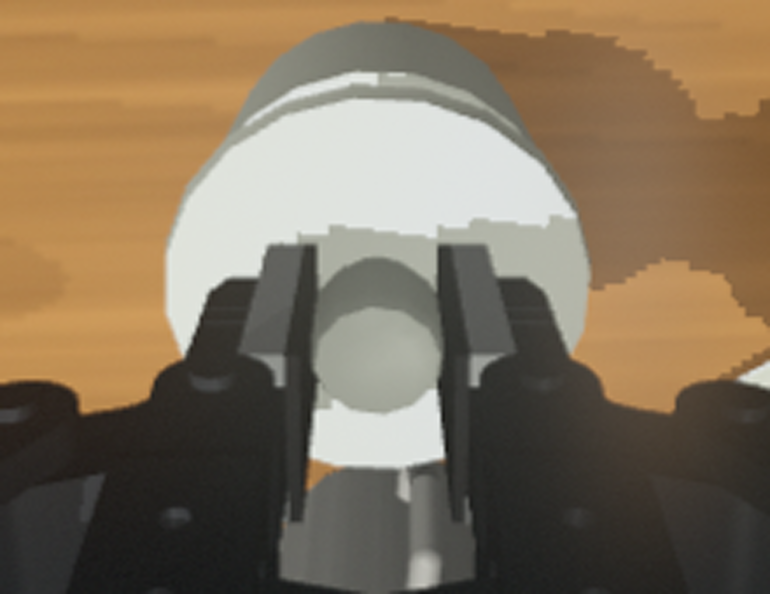

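View pics/s24c.png

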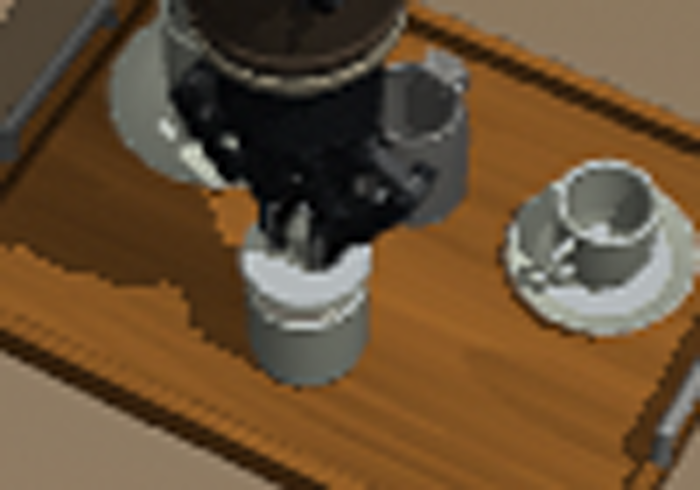

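```bash
python3 - <<'E'
from h import *
w=get_calibration("wrist");s=sense(); Rw=Ro.from_euler("xyz",s["ee_rot"]).as_matrix()
f=lambda u,v,z:(Rw.T@(onplane(w,u,v,z)-s["ee_pos"])).round(4)
print("pot far rim",f(318.4,181.8,.068)," disc far",f(318,189.2,.0888),"disc near",f(318,301.3,.0888), "disc L/R",f(257.3,245,.0888),f(378.3,245,.0888))
E
```

```text
pot far rim [ 0.0007 -0.0294  0.0245]  disc far [ 0.0004 -0.0303  0.0037] disc near [0.0004 0.0313 0.0037] disc L/R [-0.0303 -0.0013  0.0037] [ 0.031  -0.0012  0.0037]
```

Request:
carry_out --pt "0 0 0 -0.4 0" --pt "0 0 0 -0.4 0" --pt "0 0 0 -0.3 0" --pt "0 0 0 -0.2 0" --pt "0 0 0 -0.1 0" --pt "0 0 0 -0.05 0" --pt "0 0 0 -0.05 0" --pt "0 0 0 0 0" --pt "0 0 0 0 0" --pt "0 0 0 0 0"

```text
t: 45.87
ee_pos: [0.6124, 0.0201, 0.0775]
ee_rot: [-3.141, -0.0, -1.431]
wrist_force: [0.2, -0.3, -0.3]
width: 0.0168
```

Request:
carry_out --pt "0 0 0 -0.03 0" --pt "0 0 0 -0.03 0" --pt "0 0 0 -0.03 0" --pt "0 0 0 -0.02 0" --pt "0 0 0 0 0" --pt "0 0 0 0 0" --pt "0 0 0 0 0" --pt "0 0 0 0 0" --pt "0 0 0 0 0" --pt "0 0 0 0 0"

```text
t: 46.7
ee_pos: [0.6125, 0.0201, 0.0768]
ee_rot: [-3.141, -0.0, -1.431]
wrist_force: [-1.8, 0.4, 7.9]
width: 0.0171
```

Request:
carry_out --pt "0 0 0 0.02 0" --pt "0.2 0 0 0 0" --pt "0.23 0 0 0 0" --pt "0.26 0 0 0 0" --pt "0.3 0 0 0 0" --pt "0.35 0 0 0 0" --pt "0.4 0 0 0 0" --pt "0.5 0 0 0 0" --pt "0.5 0 0 0 0" --pt "0.5 0 0 0 0"

```text
t: 47.53
ee_pos: [0.6123, 0.0201, 0.0765]
ee_rot: [3.142, 0.0, -1.431]
wrist_force: [0.3, -0.1, 0.3]
width: 0.0421
```

Request:
carry_out --pt "0.5 0 0 0.2 0" --pt "0.5 0 0 0.6 0" --pt "0.5 0 0 1.2 0" --pt "0.5 0 0 2 0" --pt "0.5 0 0 2.5 0" --pt "0.5 0 0 2.5 0" --pt "0.5 0 0 2.5 0" --pt "0.5 0 0 2 0" --pt "0.5 0 0 1 0" --pt "0.5 0 0 0.5 0"

```text
t: 48.37
ee_pos: [0.6131, 0.0201, 0.229]
ee_rot: [-3.138, -0.0, -1.431]
wrist_force: [-0.4, 0.4, -0.4]
width: 0.0428
```

Request:
carry_out --pt "0.5 0 0 0 0" --pt "0.5 0 0 0 0" --pt "0.5 0 0 0 0" --pt "0.5 0 0 0 0" --pt "0.5 0 0 0 0" --pt "0.5 0 0 0 0" --pt "0.5 0 0 0 0" --pt "0.5 0 0 0 0" --pt "0.5 0 0 0 0" --pt "0.5 0 0 0 0"

```text
t: 49.2
ee_pos: [0.6123, 0.0201, 0.2265]
ee_rot: [3.142, 0.0, -1.431]
wrist_force: [-0.3, -0.4, -0.4]
width: 0.0429
```

```bash
python3 - <<'E'
from h import *
s=sense();w,im=snap("wrist","w25"); c,i2=snap("scene","s25"); cv2.imwrite("pics/s25c.png",cv2.resize(i2[150:270,240:400],None,fx=5,fy=5,interpolation=cv2.INTER_CUBIC))
print(s["t"],s["ee_pos"],s["wrist_force"],s["width"])
E
```

```text
49.2 [0.61232835 0.0201135  0.22648463] [-0.31477531 -0.44997288 -0.35240246] 0.04287010460416649
```

View pics/w25.png

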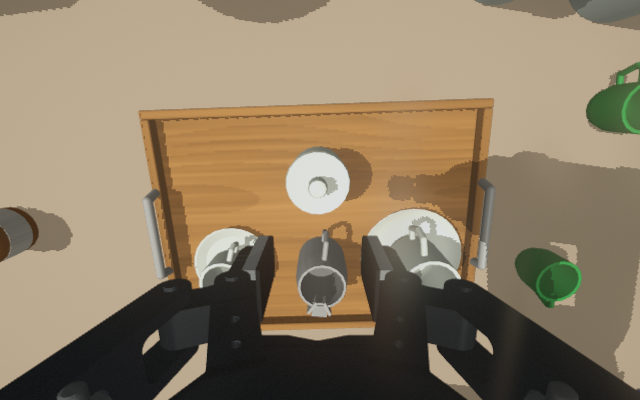

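View pics/s25c.png

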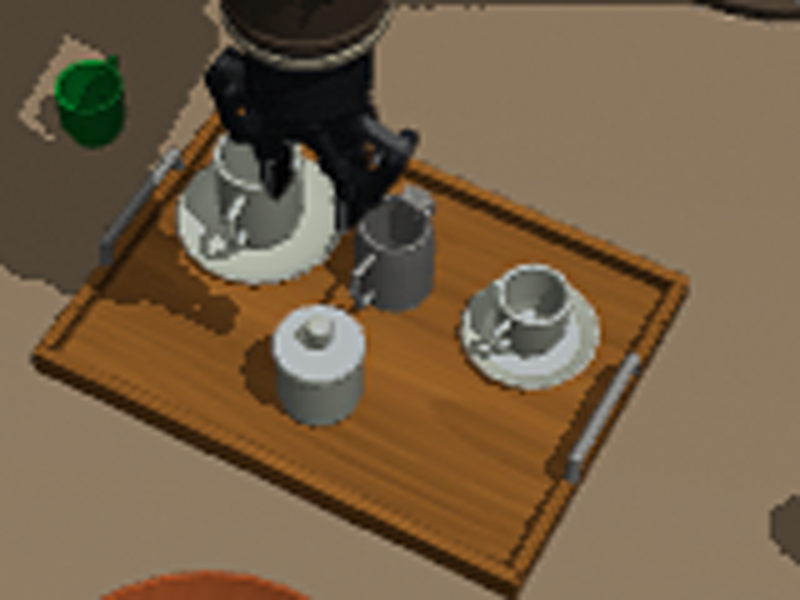

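Request:
carry_out --pt "0.5 -0.25 -0.8 0.5 0" --pt "0.5 -0.5 -1.6 0.5 0" --pt "0.5 -0.76 -2.4 0.5 0" --pt "0.5 -0.88 -2.8 0 0" --pt "0.5 -0.88 -2.8 0 0" --pt "0.5 -0.88 -2.8 0 0" --pt "0.5 -0.88 -2.8 0 0" --pt "0.5 -0.88 -2.8 0 0" --pt "0.5 -0.88 -2.8 0 0" --pt "0.5 -0.88 -2.8 0 0"

```text
t: 50.13
ee_pos: [0.5348, -0.2257, 0.2421]
ee_rot: [-3.141, -0.0, -1.432]
wrist_force: [1.1, -1.0, 0.0]
width: 0.0427
```

Request:
carry_out --pt "0.5 -1.2 -2.6 0 0" --pt "0.5 -1.2 -2.6 0 0" --pt "0.5 -1.2 -2.6 0 0" --pt "0.5 -1.2 -2.6 0 0" --pt "0.5 -1.2 -2.6 0 0" --pt "0.5 -1.2 -2.6 0 0" --pt "0.5 -1.0 -2.0 0 0" --pt "0.5 -0.7 -1.4 0 0" --pt "0.5 -0.3 -0.6 0 0" --pt "0.5 0 0 0 0"

```text
t: 50.97
ee_pos: [0.4429, -0.4209, 0.2416]
ee_rot: [-3.142, -0.0, -1.433]
wrist_force: [-0.5, 0.6, 0.9]
width: 0.0429
```

```bash
python3 - <<'E'
from h import *
t,im=snap("top","t26"); c,i2=snap("scene","s26"); cv2.imwrite("pics/t26c.png",cv2.resize(im[130:260,190:400],None,fx=3.8,fy=3.8,interpolation=cv2.INTER_CUBIC)); cv2.imwrite("pics/s26c.png",cv2.resize(i2[150:300,240:440],None,fx=4,fy=4,interpolation=cv2.INTER_CUBIC))
s=sense();print(s["t"],s["ee_pos"],s["wrist_force"])
E
```

```text
51.0667 [ 0.44381012 -0.41921883  0.24152651] [ 0.09510422  0.74434191 -0.00362281]
```

View pics/t26c.png

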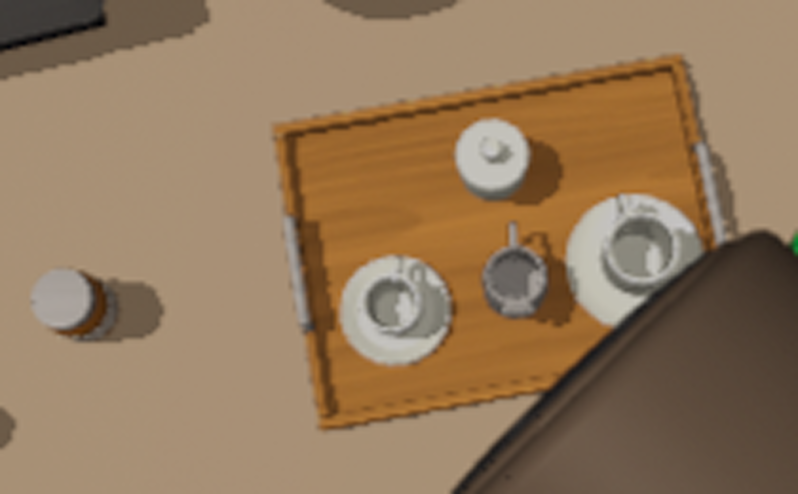

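View pics/s26c.png

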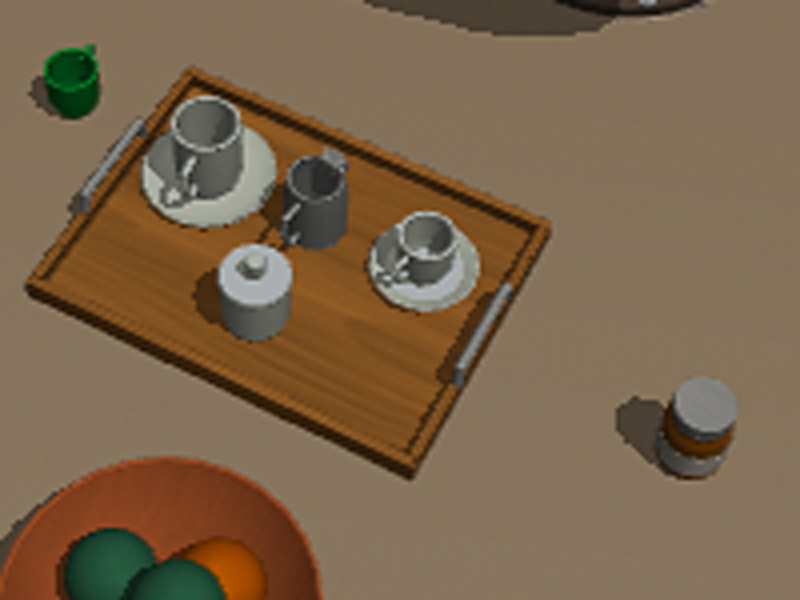

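```bash
python3 - <<'E'
from h import *
t=get_calibration("top");c=get_calibration("scene")
T=lambda X,Y:(190+(X+.5)/3.8-.5,130+(Y+.5)/3.8-.5); S=lambda X,Y:(240+(X+.5)/4-.5,150+(Y+.5)/4-.5)
for n,a,b,z in [("mug",(641.5,251.5),(207,134),.093),("esp",(393.5,306),(427,244),.065),("jug",(515,278.5),(317,178),.08),("lid disc",(492,159),(255,276),.073),("sS",(396,309.5),(424.5,264.5),.019)]:
    print(n,onplane(t,*T(*a),z).round(4),onplane(c,*S(*b),z).round(4))
E
```

```text
mug [ 0.5225 -0.1046  0.093 ] [ 0.5332 -0.0974  0.093 ]
esp [0.4817 0.1058 0.065 ] [0.4903 0.113  0.065 ]
jug [0.5023 0.0018 0.08  ] [0.5029 0.002  0.08  ]
lid disc [0.6084 0.0208 0.073 ] [0.6121 0.0214 0.073 ]
sS [0.4851 0.1073 0.019 ] [0.4826 0.108  0.019 ]
```

```bash
python3 - <<'E'
import cv2
t=cv2.imread("pics/t26.png"); s=cv2.imread("pics/s26.png")
k=10
a=cv2.resize(t[178:220,335:380],None,fx=k,fy=k,interpolation=cv2.INTER_CUBIC); b=cv2.resize(s[170:212,272:312],None,fx=k,fy=k,interpolation=cv2.INTER_CUBIC)
import numpy as np
w=np.zeros((420,800,3),np.uint8); w[:420,:400]=a[:420,:400]; w[:420,400:800]=b[:420,:400]
cv2.imwrite("pics/z1.png",w)
a=cv2.resize(t[193:230,278:318],None,fx=k,fy=k,interpolation=cv2.INTER_CUBIC); b=cv2.resize(t[185:222,305:345],None,fx=k,fy=k,interpolation=cv2.INTER_CUBIC)
cv2.imwrite("pics/z2.png",np.hstack([a,b]))
E
```

```text
(no output)
```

View pics/z1.png

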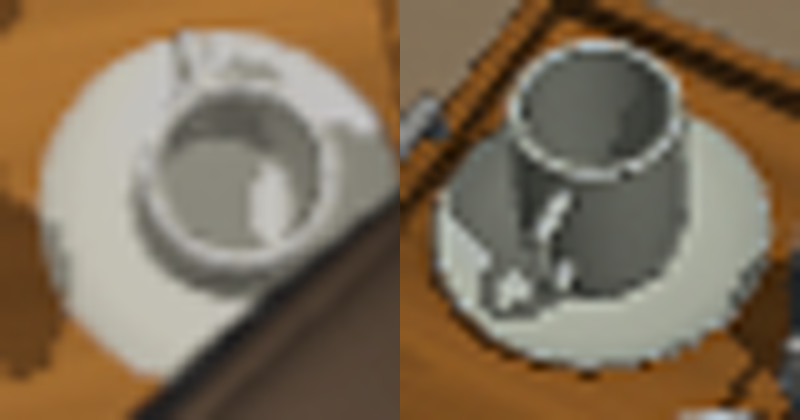

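View pics/z2.png

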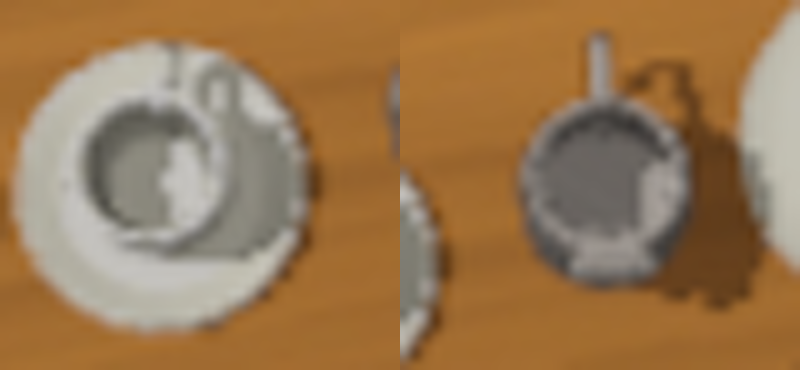

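```bash
python3 - <<'E'
from h import *
t=get_calibration("top");c=get_calibration("scene")
f=lambda x0,y0,X,Y:(x0+(X+.5)/10-.5,y0+(Y+.5)/10-.5)
print("mug top",onplane(t,*f(335,178,237.5,176),.093),"scene",onplane(c,*f(272,170,195.5,109),.093))
print("saucer L scene",onplane(c,*f(272,170,(433+770)/2-400,(105+370)/2),.02))
print("esp top",onplane(t,*f(278,193,151.5,165),.065),"sauc",onplane(t,*f(278,193,161,185),.019))
print("jug top",onplane(t,*f(305,185,205,172),.08))
E
```

```text
mug top [ 0.52463455 -0.1042202   0.093     ] scene [ 0.52472837 -0.10586877  0.093     ]
saucer L scene [ 0.52739353 -0.10478171  0.02      ]
esp top [0.48530057 0.10741393 0.065     ] sauc [0.48515319 0.10792639 0.019     ]
jug top [0.50615474 0.00208742 0.08      ]
```

```bash
python3 - <<'E'
from plant import *
s=sense(); print(s["t"],s["qd"].round(3)); print(hand_in())
E
```

```text
51.0667 [ 0.016 -0.004  0.003  0.001 -0.001  0.001]
the job is handed in; nothing more can be done
None
```

I laid the tray in the order asked and handed the job in at about 51 s of the 128 s allowed. The gripper was clear of everything. The hand-in gave no verdict.

| Piece | Where it stands | Last check |
|---|---|---|
| Mug | large saucer | within about 3 mm of the saucer's middle |
| Espresso cup | small saucer | within about 1 mm of the saucer's middle |
| Milk jug | between the saucers | within about 2 mm of the half-way point |
| Sugar pot | behind the jug | about 0.5 mm off the tray's centre line |
| Lid | on the pot | touched down within 1 mm of the expected height and looks level in the pictures |

- **Left alone:** the saucers measure where they started, to within the accuracy of the pictures. I never went near the jam jar or the pepper mill. The jar still stands in the last views. I did not measure the mill's position again.
- **One firm contact:** setting down the espresso cup briefly showed 31 N at the wrist, against the 120 N limit. I eased off to about 12 N, raised the arm slightly more, and then let go. The other set-downs peaked at 3–18 N.
- **Disagreements:** a quick by-eye reading of the last pictures put some pieces as much as 10 mm off. Re-reading zoomed-in views of the mug, cup and jug brought them back to the figures above. The wrist, overhead and scene cameras still differ by 2–3 mm. The arm hid part of the large saucer in the last overhead view.

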